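# Release the ratchet pawl and unload the tilted vise

### The job

The black housing is clamped in the tilted quick-action vise: throw the red-handled pawl right over so that it stays out of the rack, slide the jaw all the way back by its upright handle, then lift the housing out and set it down gently, standing on its base, in the empty red tray. Leave the pawl thrown over and the jaw open, and do not disturb the other things on the bench.

Things in the scene. Friction and masses are not known exactly. Their poses are not given: they have to be found in the camera images.
- vise: Tilting quick-action vise bolted to the bench, dark grey-green, 330 mm long (y) by 200 mm. Origin under the middle of its base; its axes have the vise's yaw only. The flat bed is tilted 30 degrees about y to face the robot: bed axes x up the slope, y level along the jaw's travel, z square out of the bed. Bed centre 90 mm above the origin. Fixed jaw (34 mm high) at the -y end.
- jaw (a joint): Sliding jaw, m: 0 = clamped on the housing, grows as it slides back along bed +y; 0.050 fully back against its stop. Moves stiffly (about 3 N) once the pawl is out of the rack and stays where it is left; with the pawl in the rack it cannot go back. Jaw body 45 mm high, 110 mm wide.
- pawl (a joint): Ratchet pawl on the sliding jaw, rad: 0 = nose down in the rack, grows as the lever is lifted and swung over towards the fixed jaw; 1.75 against its stop. Let go below about 1.1 it falls back onto the rack, above about 1.4 it falls to its stop and stays. Starts stiffly (up to about 12 N at the lever for the first 0.15) because of the clamp load; the jaw then springs back 1 to 4 mm.
- jaw_post (a point): Grip point on the axis of the jaw's upright black round handle (20 mm diameter, 54 mm long), 17 mm below its end, 88 mm out from the bed. Moves with the jaw. Its axes are the bed axes: x up the slope, y level along the travel (+y = sliding back), z square out of the bed, along the handle.
- pawl_grip (a point): Middle of the red grip of the pawl's lever: 16 mm thick along bed x, 20 mm deep, 44 mm along the lever, 66 mm from the pivot. At pawl = 0 it lies 62 mm along bed +y and 23 mm along bed +z from the pivot, 51 mm out from the bed, over the rack. Its axes are the bed's, turned by the pawl angle about bed x. Pinch it across the 16 mm.
- pawl_pivot (a point): Point on the pawl's pivot, in the lever's mid-plane; the pivot runs along bed x and a positive angle turns the lever from bed +y towards bed +z. 28 mm out from the bed, 48 mm behind (bed +y) and 68 mm up the slope from jaw_post. Moves with the jaw.
- housing: Black housing in the vise, 0.6 to 0.95 kg, 48 mm (x) by 96 mm (y) by 85 mm high (z) plus 5 mm screw heads; round steel nose at its -y end, 14 mm long. Origin: centre of its underside; axes like the bed's at the start. The faces 48 mm apart are free to grip. A tongue on the sliding jaw reaches 5 mm into its +y end: it lifts out only when the jaw is back. A 9 mm stop on the bed keeps it from sliding down.
- tray: Empty red tray, fixed on the bench, 190 mm (x) by 170 mm (y), 30 mm high, walls and floor 5 mm thick. Origin at the centre of its underside; inner floor 5 mm above it.
- tool_holder: Bystander: black tool holder standing on its flange, 62 x 70 x 96 mm, behind the vise; origin under its centre.
- jar: Bystander: jar with teal lid, 82 mm diameter, 76 mm high; origin under its centre.
- t_wrench: Bystander: dark red T-handle wrench lying on the bench between the robot and the vise, 120 mm long, 20 mm high; origin under the middle of its cross handle, blade along +x.
- clamp_block: Bystander: grey clamp block 55 x 95 x 60 mm with two screws; origin under its centre.
- locknut: Bystander: dark steel ring nut, 48 mm diameter, 20 mm high, between the robot and the vise; origin under its centre.
- shaft: Bystander: steel shaft with a black block, 85 mm long, 32 mm high, in the blue parts tray; origin under its centre.
- flange: Bystander: steel flange, 60 mm diameter, 36 mm high, in the blue parts tray; origin under its centre.

How it is judged:
By the outcome, as a careful person would: the job done as asked, in the order asked, and still so for the second after the job is handed in, with the robot touching nothing.
It also fails if it takes over 54 s, if anything falls off the work surface, if the arm or the gripper's body presses on something with over 40 N, if the wrist force passes 120 N, or if a joint passes its speed limit or range.

### The arm

A 7-joint arm with a two-finger parallel gripper is mounted at the origin on the work surface. World frame = base frame: x ahead of the robot, y to its left, z up, the work surface at z = 0. Lengths are in mm, angles in rad, forces in N, time in s.
With the tool pointing down it reaches from about 425 to 1025 mm from the base axis. Payload 3.6 kg.
Tool frame: the origin (TCP) lies at the very end of the fingers, on their centre line; the grasp point (between the pads) lies 19 mm behind it; z points along the fingers, y is the line along which they close (so a half turn about z gives the same grasp; the last joint's range is limited). The gripper opens to 85 mm and grips with 20 to 120 N. Pads are 22 mm wide; open, the fingers measure 114 mm over their backs; the gripper's body (76 mm by 85 mm) begins 54 mm behind the grasp point. The pads swing forward as they close: fully open they stand 13 mm farther back than shut.
Start: joints at [-1.238, 0.591, 0.048, 1.609, -0.033, 0.943, -0.034], TCP at [300.117, 659.969, 231.302] pointing down, gripper open.
Joint ranges: [-2.69, 2.69], [-0.47, 2.24], [-1.27, 1.36], [0.19, 2.51], [-1.53, 4.68], [0.08, 2.07], [-3.09, 3.09]. Speed limits (rad/s): [2.57, 2.57, 3.14, 3.14, 3.14, 3.14, 3.14].

### API

Orientations are given as a 3x3 rotation matrix whose columns are the frame's x, y, z axes.
In Python, from cell import manip gives the robot as it stands.
- The arm moves only by the shell command python3 -m crank 'ROWS'. ROWS is JSON, a list of rows, each an object with "hand": the opening, from 0 (shut) to 1 (fully open); "slide": the shift along the tool's x, y, z in m, a list of three; "turn": the turn, a rotation vector about the tool's x, y, z in rad, a list of three. A call has 1 to 12 rows; each row shifts and turns the commanded pose from where the row before left it, along the tool's axes as they then stand; what a row does not reach is not made up. A row lasts 1/8 s, in which the tool goes at most 62.5 mm and 10.7 degrees, less where a joint would pass 70% of its speed; a pose out of reach is approached as far as the arm can. A call is refused whole if a number of a shift passes 0.0625 or a number of a turn 0.188, either way. A call with a gripper value outside its range is refused whole. The fingers move at their own pace and stop on an object; the grip force is fixed at half the most. Time passes only in rows, so rows that do not move let the fingers close. It gives the time, the measured TCP pose, the force, the opening and the grip force at its end, in the units of the state.
- manip.sense(): the state, without advancing time (a new reading comes with each control period).
- manip.get_image(name): name is "scene" or "top"; returns the picture (384x512x3 uint8, red, green, blue); there is no depth.
- manip.camera_model(name): a dict with "mtx" (3x3 intrinsics, pixels), "extrinsics" (4x4, takes a point from camera to world coordinates). Camera axes: x right, y down, z forward; pixel columns grow to the right and rows downward; lengths in mm; the calibration is good to about 2 mm. A picture is of the moment at which its call begins. camera_model takes no time and is no camera call.
- manip.close_job(): hands the job in; it is judged then, once.
The state is a dict: "clock": time; "q": joint angles; "dq": joint speeds; "joint_efforts": joint torques, N m; "tool_pos": TCP position; "eef_rot": TCP orientation; "wrist_force": force on the tool from outside, world axes, zero at the start; "torque": the same for the moment, N m; "opening": opening from 0.0 (shut) to 1.0 (fully open); "finger_force": force on a finger pad.
Only numpy, scipy, OpenCV 4.12 (cv2) and the standard library are available. Lean on these libraries where they do the work, as an engineer would, in place of code of your own. Each camera call takes 0.05 s, during which the arm holds its last target. There are 200 camera calls.

## Working session

There is one attempt and no reset: what is moved stays moved. The work goes in short steps, Python scripts to look and compute and a shell command to move; the robot and the scene stay as the last step left them, time stands still between calls to the robot, and variables do not carry over. Pictures are saved under pics/ and viewed, at most 12 in all, crops included, and the job is handed in when it is done.

```bash
ls; mkdir -p pics; python3 - <<'E'
from cell import manip
import cv2,numpy as np
for n in ("scene","top"):
    im=manip.get_image(n); cv2.imwrite(f"pics/{n}0.png",cv2.resize(im[:,:,::-1],None,fx=1.5,fy=1.5,interpolation=cv2.INTER_CUBIC))
    cv2.imwrite(f"raw_{n}0.png",im[:,:,::-1])
    c=manip.camera_model(n);print(n,np.round(c["mtx"],1).tolist(),np.round(c["extrinsics"],3).tolist())
s=manip.sense();print(s["clock"],s["tool_pos"],np.round(s["eef_rot"],3))
E
```

```text
pics
scene [[440.1, 0.0, 259.2], [0.0, 440.1, 187.8], [0.0, 0.0, 1.0]] [[-0.625, 0.632, -0.459, 1058.479], [0.781, 0.517, -0.351, 346.066], [0.016, -0.578, -0.816, 945.722], [0.0, 0.0, 0.0, 1.0]]
top [[361.9, 0.0, 256.2], [0.0, 361.9, 194.4], [0.0, 0.0, 1.0]] [[-0.016, -0.988, 0.156, 393.498], [-1.0, 0.017, 0.002, 8.76], [-0.005, -0.156, -0.988, 1189.477], [0.0, 0.0, 0.0, 1.0]]
0.1 [299.80171673 659.26729903 230.22589351] [[-0.91   0.414 -0.001]
 [ 0.414  0.91  -0.002]
 [-0.    -0.002 -1.   ]]
```

View pics/scene0.png

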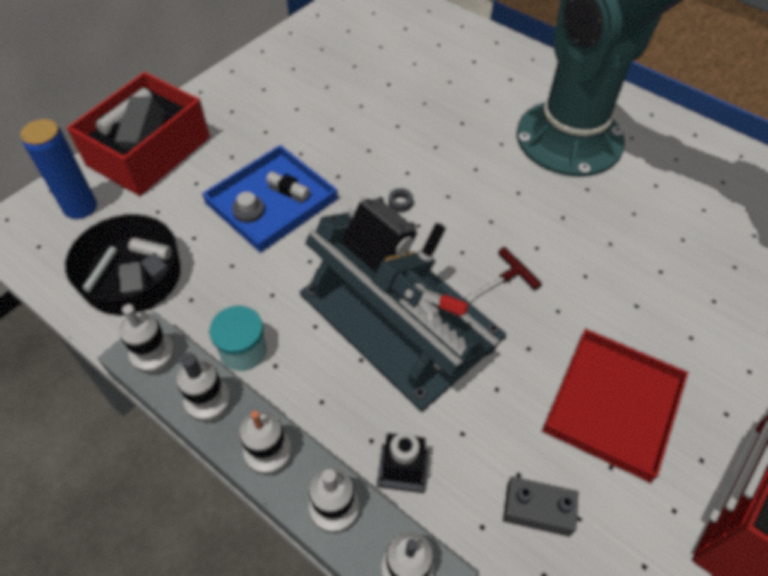

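View pics/top0.png

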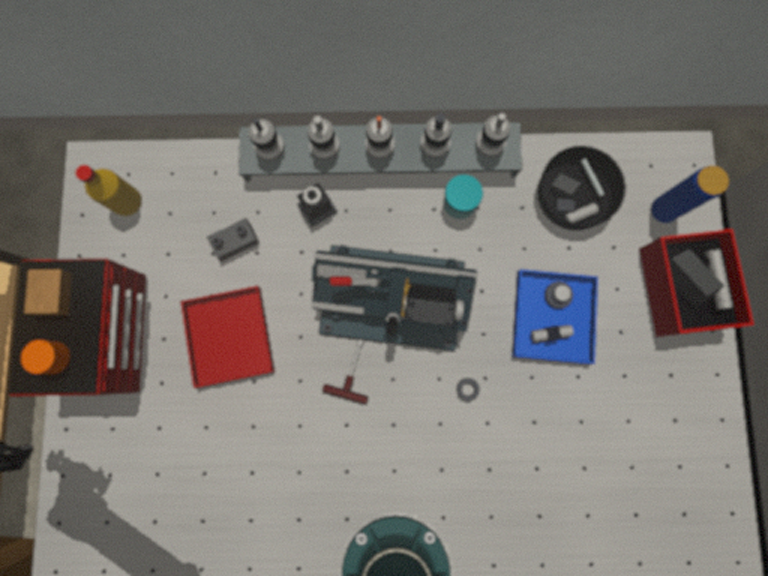

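The top view shows the vise at (395,298) px (1.5x), red pawl grip at (341,281), post at (392,322), housing at (432,305) and empty tray at (228,337). In the scene view the grip is at (454,305), the post at (435,235) and the tray at (617,403).

```bash
cat > h.py <<'E'
import cv2,numpy as np
from cell import manip
def ray(n,uv):
    c=manip.camera_model(n);K=np.array(c["mtx"]);E=np.array(c["extrinsics"])
    d=E[:3,:3]@np.linalg.inv(K)@[uv[0],uv[1],1.];return E[:3,3],d/np.linalg.norm(d)
def onz(n,uv,z):
    o,d=ray(n,uv);return o+d*(z-o[2])/d[2]
def tri(us,ut):
    A=[];b=[];R=[ray("scene",us),ray("top",ut)]
    M=sum(np.eye(3)-np.outer(d,d) for o,d in R);v=sum((np.eye(3)-np.outer(d,d))@o for o,d in R)
    p=np.linalg.solve(M,v);return p,[round(float(np.linalg.norm((np.eye(3)-np.outer(d,d))@(p-o))),1) for o,d in R]
def proj(n,p):
    c=manip.camera_model(n);E=np.linalg.inv(np.array(c["extrinsics"]));q=np.array(c["mtx"])@(E[:3,:3]@p+E[:3,3]);return q[:2]/q[2]
def redblobs(im):
    h=cv2.cvtColor(im,cv2.COLOR_BGR2HSV);m=((h[...,0]<8)|(h[...,0]>172))&(h[...,1]>150)&(h[...,2]>70)
    n,l,s,c=cv2.connectedComponentsWithStats(m.astype(np.uint8));return [(s[i].tolist(),c[i].round(1).tolist(),l==i) for i in range(1,n) if s[i][4]>25]
E
python3 - <<'E'
from h import *
S=cv2.imread("raw_scene0.png");T=cv2.imread("raw_top0.png")
for im,n in ((S,"scene"),(T,"top")):
    for s,c,m in redblobs(im):
        print(n,s,c)
        if n=="top" and 2500<s[4]<4500 and c[0]<200 or n=="scene" and s[4]>4000 and c[1]>240:
            cnt=max(cv2.findContours(m.astype(np.uint8),0,2)[0],key=len)
            r=cv2.boxPoints(cv2.minAreaRect(cnt));print("tray",n,r.round(1).tolist(),[onz(n,p,30)[:2].round().tolist() for p in r])
a=cv2.resize(S[120:280,195:345],None,fx=5.3,fy=5.3,interpolation=cv2.INTER_CUBIC)[:600]
cv2.imwrite("pics/zs.png",cv2.resize(S[130:275,198:340],None,fx=4,fy=4,interpolation=cv2.INTER_CUBIC))
cv2.imwrite("pics/zt.png",cv2.resize(T[155:245,200:330],None,fx=6,fy=6,interpolation=cv2.INTER_CUBIC))
E
```

```text
scene [45, 49, 94, 80, 3048] [95.4, 92.1]
scene [335, 167, 24, 23, 103] [346.5, 179.6]
scene [293, 197, 18, 13, 159] [301.6, 203.2]
scene [363, 221, 94, 100, 5715] [411.2, 269.6]
tray scene [[360.29998779296875, 289.20001220703125], [389.79998779296875, 219.6999969482422], [464.3999938964844, 251.39999389648438], [435.0, 320.79998779296875]] [[616.0, 295.0], [416.0, 258.0], [382.0, 436.0], [577.0, 455.0]]
scene [463, 313, 49, 71, 1400] [494.5, 363.0]
scene [469, 354, 19, 12, 45] [477.5, 359.3]
top [51, 111, 11, 10, 80] [56.0, 115.0]
top [440, 152, 63, 70, 707] [468.9, 188.2]
top [64, 174, 12, 89, 490] [69.2, 219.0]
top [220, 185, 14, 5, 65] [226.6, 187.0]
top [122, 192, 60, 66, 2855] [151.2, 225.4]
tray top [[119.5, 201.0], [171.60000610351562, 191.5], [181.89999389648438, 248.3000030517578], [129.8000030517578, 257.79998779296875]] [[563.0, 455.0], [591.0, 287.0], [408.0, 250.0], [381.0, 415.0]]
top [7, 262, 16, 2, 29] [14.7, 262.6]
```

View pics/zs.png

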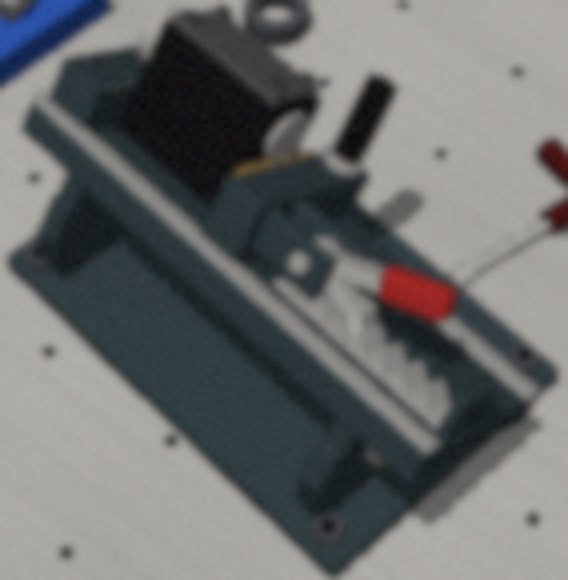

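View pics/zt.png

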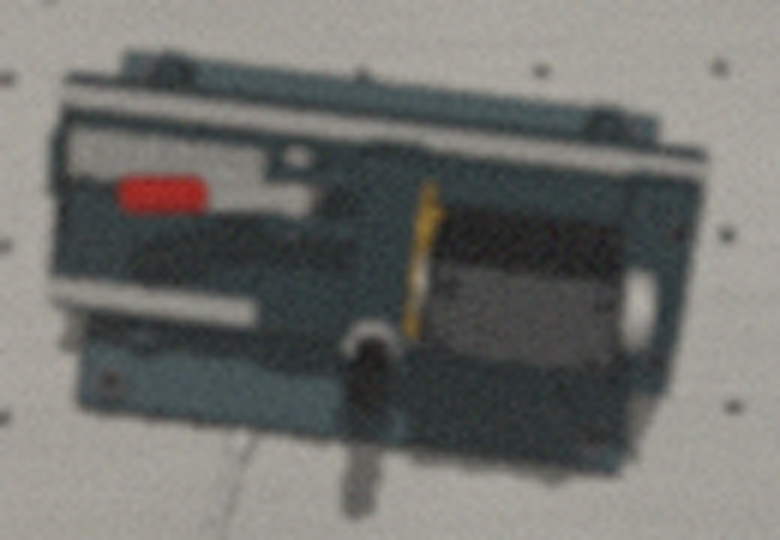

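The zooms show the red grip at scene (418,292)/4 and top (163,195)/6. The post tip is at scene (380,88) and top (365,425). The rail edge runs (65,95)→(705,160) in top, which gives the yaw.

```bash
cat >> h.py <<'E'
zs=lambda u,v:(198+(u+.5)/4-.5,130+(v+.5)/4-.5)
zt=lambda u,v:(200+(u+.5)/6-.5,155+(v+.5)/6-.5)
def bed(yaw):
    c,s=np.cos(yaw),np.sin(yaw);R=np.array([[c,-s,0],[s,c,0],[0,0,1]]);k,h=np.cos(np.pi/6),.5
    return R@np.array([[k,0,-h],[0,1,0],[h,0,k]])
def err(Rt,B=None):
    s=manip.sense();R=np.array(s["eef_rot"]);r=cv2.Rodrigues(R.T@Rt)[0].ravel()
    return r
E
python3 - <<'E'
from h import *
a=onz("top",zt(65,85),140);b=onz("top",zt(705,150),140);d=a-b;yaw=-np.arctan2(d[0],d[1]);print("rail yaw",yaw,np.linalg.norm(d))
s1=onz("scene",zs(12,262),0);s2=onz("scene",zs(335,575),0);d=s2-s1;print("base yaw",-np.arctan2(d[0],d[1]),np.linalg.norm(d))
B=bed(yaw)
g,e=tri((301.6,203.2),(226.6,187.0));print("grip",g.round(1),e)
p,e2=tri(zs(381,85),zt(365,427));print("posttip",p.round(1),e2)
print("grip-tip in bed (exp 68,110,-54)",(B.T@(g-p)).round(1))
n,e3=tri(zs(190,20),zt(617,362));print("housing corner top -x,-y",n.round(1),e3)
n2,e4=tri(zs(312,98),zt(430,352));print("housing corner top -x,+y",n2.round(1),e4)
for q in(n,n2):print("rel tip in bed",(B.T@(q-p)).round(1))
E
```

```text
rail yaw -0.12075451206295669 317.4899835022649
base yaw -0.1432458057029776 297.68080198126967
grip [581.9  98.4 144.9] [0.5, 0.5]
posttip [469.   -2.3 140.7] [3.5, 3.5]
grip-tip in bed (exp 68,110,-54) [ 88.7 113.6 -46.3]
housing corner top -x,-y [ 499.  -125.5  136.9] [3.6, 3.6]
housing corner top -x,+y [503.4 -31.7 139. ] [0.3, 0.3]
rel tip in bed [  36.7 -118.6  -25.6]
rel tip in bed [ 31.8 -25.  -20.3]
```

```bash
cat >> h.py <<'E'
YAW=-0.128;B=bed(YAW);RT=np.column_stack([B[:,1],B[:,0],-B[:,2]])
G=np.array([581.9,98.4,144.9])-7*B[:,2]
def go(Pgrasp,Rt,back=19):
    """grasp point target -> TCP shift in current tool axes (mm), turn vec"""
    s=manip.sense();R=np.array(s["eef_rot"]);t=Pgrasp+back*Rt[:,2]
    d=t-np.array(s["tool_pos"])
    print("t",round(s["clock"],2),"tcp",np.round(s["tool_pos"],1),"F",np.round(s["wrist_force"],1),"op",round(s["opening"],3))
    print("target",t.round(1),"slide(mm, now axes)",(R.T@d).round(1),"turn",err(Rt).round(3))
E
python3 - <<'E'
from h import *
tip=G-B@[68,110,-54]
print(G,tip)
for n in("scene","top"):
    print(n,"tip",proj(n,tip).round(1),"grip",proj(n,G).round(1))
print("meas",zs(381,85),zt(365,427))
go(G+80*B[:,2],RT)
E
```

```text
[585.37136713  97.95322234 138.83782217] [ 4.86142704e+02 -1.82998258e-01  1.51603194e+02]
scene tip [291.2 152.9] grip [300.  205.6]
top tip [260.7 218.9] grip [226.8 186.3]
meas (292.875, 150.875) (260.4166666666667, 225.75)
t 0.1 tcp [299.8 659.3 230.2] F [ 0.4 -0.4  0. ] op 1.006
target [555.1 101.8 191.7] slide(mm, now axes) [-463.1 -401.7   39.5] turn [-0.452 -0.331  1.242]
```

```bash
python3 -m crank '[{"hand":1,"slide":[-0.042,-0.0365,0],"turn":[0,0,0]},{"hand":1,"slide":[-0.042,-0.0365,0],"turn":[0,0,0]},{"hand":1,"slide":[-0.042,-0.0365,0],"turn":[0,0,0]},{"hand":1,"slide":[-0.042,-0.0365,0],"turn":[0,0,0]},{"hand":1,"slide":[-0.042,-0.0365,0],"turn":[0,0,0]},{"hand":1,"slide":[-0.042,-0.0365,0],"turn":[0,0,0]},{"hand":1,"slide":[-0.042,-0.0365,0],"turn":[0,0,0]},{"hand":1,"slide":[-0.042,-0.0365,0],"turn":[0,0,0]},{"hand":1,"slide":[-0.042,-0.0365,0],"turn":[0,0,0]},{"hand":1,"slide":[-0.042,-0.0365,0],"turn":[0,0,0]},{"hand":1,"slide":[-0.042,-0.0365,0],"turn":[0,0,0]},{"hand":0.5,"slide":[0,0,0],"turn":[0,0,0]}]'
python3 -m crank '[{"hand":0.5,"slide":[0,0,0],"turn":[-0.056,-0.041,0.155]},{"hand":0.5,"slide":[0,0,0],"turn":[-0.056,-0.041,0.155]},{"hand":0.5,"slide":[0,0,0],"turn":[-0.056,-0.041,0.155]},{"hand":0.5,"slide":[0,0,0],"turn":[-0.056,-0.041,0.155]},{"hand":0.5,"slide":[0,0,0],"turn":[-0.056,-0.041,0.155]},{"hand":0.5,"slide":[0,0,0],"turn":[-0.056,-0.041,0.155]},{"hand":0.5,"slide":[0,0,0],"turn":[-0.056,-0.041,0.155]},{"hand":0.5,"slide":[0,0,0],"turn":[-0.056,-0.041,0.155]},{"hand":0.5,"slide":[0,0,0],"turn":[0,0,0]}]'
python3 - <<'E'
from h import *
print(np.round(manip.sense()["q"],2))
go(G+80*B[:,2],RT)
E
```

```text
clock: 1.6
tool_pos: [556.1, 96.7, 231.2]
eef_rot: [[-0.906, 0.423, 0.001], [0.423, 0.906, -0.003], [-0.002, -0.002, -1.0]]
wrist_force: [-0.5, -0.9, 0.8]
opening: 0.816
finger_force: 0.0
clock: 2.72
tool_pos: [552.6, 106.4, 230.7]
eef_rot: [[0.119, 0.864, 0.489], [0.993, -0.103, -0.06], [-0.001, 0.493, -0.87]]
wrist_force: [-0.4, -0.1, 0.6]
opening: 0.503
finger_force: 0.0
[-1.    0.36  0.75  2.33 -0.3   0.08 -0.16]
t 2.73 tcp [552.6 106.4 230.7] F [-0.4 -0.1  0.6] op 0.503
target [555.1 101.8 191.7] slide(mm, now axes) [ -4.2 -16.6  35.4] turn [-0.008 -0.003  0.008]
```

```bash
python3 -m crank '[{"hand":0.5,"slide":[-0.004,-0.016,0.02],"turn":[-0.008,0,0.008]},{"hand":0.5,"slide":[0,0,0.02],"turn":[0,0,0]},{"hand":0.5,"slide":[0,0,0.02],"turn":[0,0,0]},{"hand":0.5,"slide":[0,0,0],"turn":[0,0,0]}]'
python3 - <<'E'
from h import *
print(np.round(manip.sense()["q"],2))
go(G+50*B[:,2],RT)
S=manip.get_image("scene");T=manip.get_image("top")
a=cv2.resize(S[110:260,210:350],(560,600),interpolation=cv2.INTER_CUBIC)
cv2.imwrite("pics/a1.png",a[:,:,::-1])
for n,im in(("scene",S),("top",T)):
    print(n,[(s,c) for s,c,m in redblobs(im[:,:,::-1].copy()) if s[4]<200])
E
```

```text
clock: 3.22
tool_pos: [559.4, 104.4, 209.5]
eef_rot: [[0.124, 0.869, 0.479], [0.992, -0.112, -0.053], [0.008, 0.482, -0.876]]
wrist_force: [-0.0, 0.3, 0.4]
opening: 0.498
finger_force: 0.0
[-0.96  0.41  0.74  2.33 -1.12  0.08  0.65]
t 3.23 tcp [559.4 104.4 209.5] F [-0.   0.3  0.4] op 0.498
target [570.   99.9 165.7] slide(mm, now axes) [ -3.5 -11.3  43.7] turn [-0.021 -0.008 -0.001]
scene [([334, 166, 9, 8, 28], [337.7, 170.0]), ([293, 197, 18, 13, 159], [301.6, 203.2])]
top [([51, 111, 11, 10, 78], [55.9, 115.0]), ([226, 185, 8, 5, 35], [229.8, 187.2]), ([78, 216, 3, 31, 45], [79.1, 232.1]), ([6, 262, 18, 2, 32], [14.5, 262.5])]
```

View pics/a1.png

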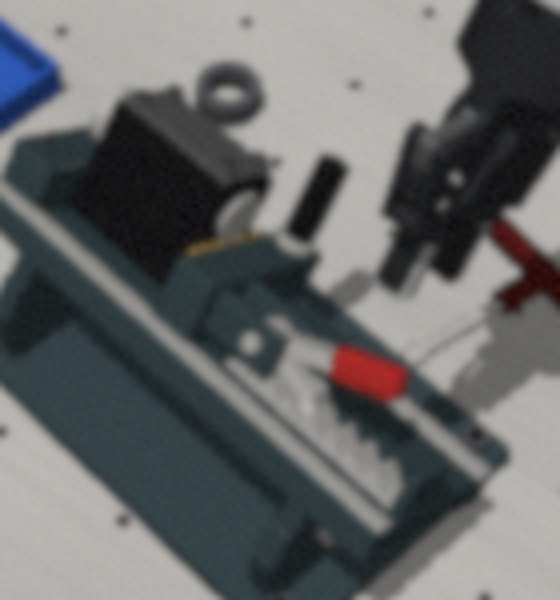

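The scene view shows the gripper at (430,230), above and on the robot side of the red grip at (370,373), with nothing touched. Joint 6 is at its 0.08 limit, so I'll work out the arm's kinematics to find a better wrist branch.

```bash
cat > kin.py <<'E'
import numpy as np,itertools
from scipy.optimize import least_squares
from scipy.spatial.transform import Rotation as Rn
D=[([-1.238,.591,.048,1.609,-.033,.943,-.034],[300.117,659.969,231.302],None)]
def fk(q,P,s):
    psi,phi,a,b,c,d=P
    R=Rn.from_euler('z',psi+s[0]*q[0])*Rn.from_euler('y',q[1]);p=np.array([0,0,a])+R.apply([0,0,b])
    R=R*Rn.from_euler('z',s[1]*q[2])*Rn.from_euler('y',q[3]);p=p+R.apply([0,0,c])
    R=R*Rn.from_euler('z',s[2]*q[4])*Rn.from_euler('y',q[5])*Rn.from_euler('z',s[3]*q[6]+phi);p=p+R.apply([0,0,d])
    return p,R.as_matrix()
E
python3 - <<'E'
from kin import *
from h import *
s=manip.sense()
data=[([-1.238,.591,.048,1.609,-.033,.943,-.034],[300.117,659.969,231.302],[[-.91,.414,-.001],[.414,.91,-.002],[0,-.002,-1]]),
(s["q"],s["tool_pos"],s["eef_rot"]),
([-1.,.36,.75,2.33,-.3,.08,-.16],[552.6,106.4,230.7],[[.119,.864,.489],[.993,-.103,-.06],[-.001,.493,-.87]])]
for sg in itertools.product([1,-1],repeat=4):
  for phi in (0,1.57,3.14,-1.57):
    def f(P):
        r=[]
        for q,p,R in data:
            pp,RR=fk(q,P,sg);r+=list((pp-p)/1000)+list((RR-np.array(R)).ravel())
        return r
    o=least_squares(f,[2.38 if sg[0]>0 else -.1,phi,300,400,400,250])
    if o.cost<.01:print(sg,o.cost,o.x.round(2).tolist(),np.round(f(o.x),2)[:3])
E
```

```text
(-1, -1, -1, -1) 0.0007630129181018347 [-0.02, 1.55, 397.28, 576.99, 494.23, 345.39] [-0.03  0.01  0.01]
(-1, -1, -1, -1) 0.000763012918101629 [-0.02, 1.55, 397.28, 576.99, 494.23, 345.39] [-0.03  0.01  0.01]
(-1, -1, -1, -1) 0.0007630129181033312 [-0.02, 1.55, 397.28, 576.99, 494.23, 345.39] [-0.03  0.01  0.01]
(-1, -1, -1, -1) 0.0007630129181045318 [-0.02, 1.55, 397.28, 576.99, 494.23, 345.39] [-0.03  0.01  0.01]
```

```bash
cat >> kin.py <<'E'
P0=[-.02,1.55,397.28,576.99,494.23,345.39];SG=(-1,-1,-1,-1)
LO=np.array([-2.69,-.47,-1.27,.19,-1.53,.08,-3.09]);HI=np.array([2.69,2.24,1.36,2.51,4.68,2.07,3.09])
F=lambda q:fk(q,P0,SG)
def res(q,p,R):
    pp,RR=F(q);return np.r_[(pp-p)/300,Rn.from_matrix(R@RR.T).as_rotvec()]
def step(q,p,R):  # nearest joint solution to q within limits
    q=np.clip(q,LO+1e-6,HI-1e-6)
    o=least_squares(lambda x:np.r_[res(x,p,R)*30,.05*(x-q)],q,bounds=(LO,HI));return o.x,np.linalg.norm(res(o.x,p,R))
def path(q,p,R,n=12):
    p0,R0=F(q);w=Rn.from_matrix(R@R0.T).as_rotvec();m=0
    for k in range(1,n+1):
        q,e=step(q,p0+(p-p0)*k/n,Rn.from_rotvec(w*k/n).as_matrix()@R0);m=max(m,e)
    return q,m
E
python3 - <<'E'
from kin import *
from h import *
qa=np.array(D[0][0]);p,R=F(qa)
q1,e=path(qa,[556.1,96.7,231.2],R);print("pred before turn",q1.round(2))
q2,e=path(q1,[553,106,231],RT);print("pred after turn",q2.round(2),e,"obs [-1,.36,.75,2.33,-.3,.08,-.16]")
def lean(a): return Rn.from_rotvec(B[:,0]*a).as_matrix()@RT
tip=G-B@[68,110,-54];post=tip-17*B[:,2]
H=tip+B@[32+24+4,-72,-45]
T={"grip":G,"grip_end":G+B@[0,-96,34],"post":post,"post_end":post+50*B[:,1],"hous":H,"houslift":H+120*B[:,2]}
for a in(-.6,-.3,0,.3,.6):
  for nm,g in T.items():
    Rt=lean(a);p=g+19*Rt[:,2];out=[]
    for q5 in(-1,0,1.5,3.1):
      for q3 in (-.7,0,.7):
        q,e=step(np.array([-np.arctan2(p[1],p[0]),.4,q3,2.,q5,.4,0]),p,Rt)
        if e<.02:out.append((round(min((q-LO).min(),(HI-q).min()),2),q.round(1).tolist()))
    out.sort(key=lambda t:-t[0]);print(a,nm,out[:2])
E
```

```text
pred before turn [-0.34  0.4   0.18  1.98 -0.1   0.78  1.04]
pred after turn [-1.04  0.36  0.82  2.34 -0.67  0.08  0.21] 5.66641241041741e-05 obs [-1,.36,.75,2.33,-.3,.08,-.16]
-0.6 grip [(np.float64(0.46), [-0.4, 0.7, -0.2, 2.0, 1.3, 1.0, -1.9]), (np.float64(0.46), [-0.8, 0.7, 0.2, 2.0, 1.0, 0.7, -1.8])]
-0.6 grip_end [(np.float64(0.31), [-0.4, 0.6, -0.1, 2.2, 1.3, 0.8, -1.9]), (np.float64(0.31), [-0.2, 0.6, -0.3, 2.2, 1.4, 1.0, -2.0])]
-0.6 post [(np.float64(0.19), [-0.4, 0.7, -0.1, 2.3, 1.4, 0.8, -2.2]), (np.float64(0.19), [-0.3, 0.7, -0.2, 2.3, 1.5, 0.9, -2.2])]
-0.6 post_end [(np.float64(0.25), [-0.6, 0.7, -0.0, 2.3, 1.3, 0.8, -2.1]), (np.float64(0.25), [-0.4, 0.7, -0.3, 2.3, 1.4, 1.0, -2.1])]
-0.6 hous [(np.float64(0.24), [-0.1, 0.7, -0.3, 2.3, 1.6, 0.9, -2.1]), (np.float64(0.24), [-0.0, 0.7, -0.3, 2.3, 1.6, 0.9, -2.1])]
-0.6 houslift [(np.float64(0.14), [-0.1, 0.4, -0.3, 2.4, 1.4, 0.9, -1.8]), (np.float64(0.14), [-0.1, 0.4, -0.3, 2.4, 1.4, 0.9, -1.8])]
-0.3 grip [(np.float64(0.31), [-0.3, 0.6, -0.2, 2.2, 1.5, 0.7, -2.1]), (np.float64(0.31), [-0.1, 0.6, -0.4, 2.2, 1.6, 0.8, -2.
[... 2259 characters left out ...]
), (np.float64(0.19), [-0.1, 0.7, 0.3, 2.3, 4.3, 0.9, 2.0])]
0.6 grip_end [(np.float64(0.13), [-0.1, 0.6, 0.5, 2.3, 4.6, 1.0, 1.9]), (np.float64(0.1), [0.2, 0.6, 0.2, 2.3, 4.6, 0.8, 2.0])]
0.6 post [(np.float64(0.07), [0.5, 0.6, -0.1, 2.4, 4.5, 0.7, 2.3]), (np.float64(0.07), [0.2, 0.6, 0.2, 2.4, 4.5, 0.9, 2.2])]
0.6 post_end [(np.float64(0.05), [0.3, 0.6, -0.0, 2.5, 4.3, 0.8, 2.3]), (np.float64(0.05), [0.1, 0.7, 0.3, 2.5, 4.4, 0.9, 2.2])]
0.6 hous [(np.float64(0.1), [1.4, 1.1, -1.1, 2.3, 0.9, 0.2, -0.2]), (np.float64(0.09), [1.4, 1.1, -1.1, 2.3, 0.9, 0.2, -0.2])]
0.6 houslift [(np.float64(0.16), [0.6, 0.4, -0.0, 2.4, -1.3, 0.8, 1.8]), (np.float64(0.16), [0.3, 0.4, 0.4, 2.4, -1.4, 0.9, 1.8])]
```

```bash
cat >> h.py <<'E'
from scipy.spatial.transform import Rotation as Rn
def lean(a): return Rn.from_rotvec(B[:,0]*a).as_matrix()@RT
E
python3 - <<'E'
from kin import *
from h import *
q=np.array(manip.sense()["q"]);Rl=lean(-.5);hov=G+70*-Rl[:,2]+19*Rl[:,2]
hi=hov+[0,0,60]
Rv=np.column_stack([B[:,1],[np.cos(YAW),np.sin(YAW),0],[0,0,-1.]])
print("a",[x.round(2) if not np.isscalar(x) else x for x in path(q,hi,Rl,20)])
qq=q
RvL=Rn.from_rotvec(np.array([np.cos(YAW),np.sin(YAW),0])*-.5).as_matrix()@Rv
for p,R in(((590,100,260),Rv),((590,100,260),RvL),(hi,Rl),(hov,Rl),(G+19*Rl[:,2],Rl),(G+B@[0,-96,34]+19*Rl[:,2],Rl)):
    qq,e=path(qq,np.array(p,float),R,16);print("b",qq.round(2),round(e,4))
E
```

```text
a [array([-1.54,  1.01,  1.36,  2.08, -0.5 ,  0.61, -0.31]), np.float64(4.4003836890529775e-06)]
b [-0.96  0.64  1.09  1.88 -0.67  1.03  0.29] 0.0
b [-1.19  0.93  1.24  1.76 -0.41  1.14 -0.01] 0.0
b [-1.54  1.01  1.36  2.08 -0.5   0.61 -0.31] 0.0
b [-1.49  1.06  1.25  2.1  -0.57  0.52 -0.32] 0.0
b [-1.35  1.09  1.13  2.1  -0.63  0.38 -0.27] 0.0
b [-1.24  0.94  1.11  2.25 -0.59  0.21 -0.14] 0.0
```

```bash
python3 - <<'E'
from kin import *
from h import *
q0=np.array(manip.sense()["q"])
tip=G-B@[68,110,-54];post=tip-17*B[:,2];H=tip+B@[60,-72,-45]
for a in(-.5,-.35,-.65):
    Rl=lean(a);z=Rl[:,2];t=lambda g:g+19*z
    c,s=np.cos(YAW),np.sin(YAW);Bv=np.array([[c,-s,0],[s,c,0],[0,0,1.]])
    Rtr=Bv@B.T@Rl
    qq=q0
    for nm,p,R in(("hi",t(G-70*z)+[0,0,60],Rl),("hov",t(G-60*z),Rl),("grip",t(G),Rl),("gmid",t(G+B@[0,-60,45]),Rl),("gend",t(G+B@[0,-96,34]),Rl),("up",t(G+B@[0,-96,100]),Rl),("posthov",t(post+50*B[:,2]),Rl),("post",t(post),Rl),("postend",t(post+50*B[:,1]),Rl),("up",t(post+B@[0,50,70]),Rl),("Hhov",t(H+80*B[:,2]),Rl),("H",t(H),Rl),("Hlift",t(H+130*B[:,2]),Rl),("Hrot",t(H+130*B[:,2])+[0,60,20],Rtr),("trayhi",np.array([486,352,200.])+19*Rtr[:,2],Rtr),("tray",np.array([486,352,70.])+19*Rtr[:,2],Rtr)):
        qq,e=path(qq,np.array(p,float),R,10);print(a,nm,qq.round(2),round(float(e),3),round(float(np.minimum(qq-LO,HI-qq).min()),2))
E
```

```text
-0.5 hi [-1.54  1.01  1.36  2.08 -0.5   0.61 -0.31] 0.0 0.0
-0.5 hov [-1.47  1.06  1.23  2.1  -0.58  0.5  -0.32] 0.0 0.13
-0.5 grip [-1.35  1.09  1.13  2.1  -0.63  0.38 -0.27] 0.0 0.23
-0.5 gmid [-1.33  0.97  1.17  2.21 -0.59  0.3  -0.19] 0.0 0.19
-0.5 gend [-1.24  0.94  1.11  2.25 -0.59  0.21 -0.14] 0.0 0.13
-0.5 up [-1.38  0.88  1.28  2.29 -0.53  0.31 -0.14] 0.0 0.08
-0.5 posthov [-1.38  0.88  1.16  2.41 -0.59  0.16 -0.15] 0.0 0.08
-0.5 post [-1.25  0.94  1.02  2.37 -0.75  0.08 -0.04] 0.0 0.0
-0.5 postend [-1.39  1.02  1.1   2.31 -0.77  0.23 -0.11] 0.0 0.15
-0.5 up [-1.55  0.97  1.29  2.36 -0.69  0.35 -0.13] 0.0 0.07
-0.5 Hhov [-1.16  0.78  1.17  2.38 -0.61  0.09  0.09] 0.0 0.01
-0.5 H [-1.02  0.93  1.02  2.3  -1.53  0.08  0.91] 0.016 0.0
-0.5 Hlift [-1.32  0.75  1.36  2.41 -0.59  0.2   0.12] 0.0 0.0
-0.5 Hrot [-1.19  0.75  1.27  2.05 -0.27  0.9   0.05] 0.0 0.09
-0.5 trayhi [-1.46  1.01  1.09  1.67 -0.47  1.25 -0.4 ] 0.0 0.27
-0.5 tray [-1.41  1.16  0.98  1.68 -0.58  1.11 -0.41] 0.0 0.38
-0.35 hi [-1.52  0.88  1.36  2.17 -0.66  0.49 -0.08] 0.0 0.0
-0.35 hov [-1.42  0.92  1.19  2.19
[... 1245 characters left out ...]
.65 up [-1.43  1.04  1.31  2.23 -0.44  0.44 -0.3 ] 0.0 0.05
-0.65 posthov [-1.45  1.06  1.22  2.34 -0.5   0.33 -0.33] 0.0 0.14
-0.65 post [-1.36  1.12  1.12  2.3  -0.55  0.26 -0.34] 0.0 0.18
-0.65 postend [-1.45  1.16  1.16  2.23 -0.54  0.39 -0.41] 0.0 0.2
-0.65 up [-1.57  1.09  1.29  2.29 -0.48  0.48 -0.4 ] 0.0 0.07
-0.65 Hhov [-1.26  0.96  1.24  2.33 -0.42  0.22 -0.21] 0.0 0.12
-0.65 H [-1.11  1.06  1.07  2.25 -0.48  0.13 -0.24] 0.0 0.05
-0.65 Hlift [-1.36  0.9   1.36  2.36 -0.34  0.29 -0.23] 0.0 0.0
-0.65 Hrot [-1.23  0.83  1.26  2.03 -0.17  0.92 -0.07] 0.0 0.1
-0.65 trayhi [-1.46  1.07  1.07  1.59 -0.38  1.35 -0.47] 0.0 0.29
-0.65 tray [-1.42  1.22  0.97  1.59 -0.48  1.22 -0.5 ] 0.0 0.39
```

```bash
cat > seq.py <<'E'
from kin import *
from h import *
def seq(q0,a,flip,pre=True):
    tip=G-B@[68,110,-54];post=tip-17*B[:,2];H=tip+B@[60,-72,-45]
    Rl=lean(a)@(np.diag([-1,-1,1.]) if flip else np.eye(3));z=Rl[:,2];t=lambda g:g+19*z
    c,s=np.cos(YAW),np.sin(YAW);Bv=np.array([[c,-s,0],[s,c,0],[0,0,1.]]);Rtr=Bv@B.T@Rl
    qq=q0;L=[]
    if pre:
        R0=np.array(Bv@np.array([[0,1,0],[1,0,0],[0,0,-1.]]))
        L=[("v",np.array([590,100,270]),R0)]
        if flip:L+=[("v%d"%k,np.array([590,100,270]),R0@Rn.from_euler('z',-k*np.pi/4).as_matrix()) for k in(1,2,3,4)]
        L+=[("vl",np.array([590,120,270]),Rtr)]
    L+=[("hi",t(G-70*z)+[0,0,60],Rl),("hov",t(G-60*z),Rl),("grip",t(G),Rl),("gmid",t(G+B@[0,-60,45]),Rl),("gend",t(G+B@[0,-96,34]),Rl),("up",t(G+B@[0,-96,100]),Rl),("posthov",t(post+50*B[:,2]),Rl),("post",t(post),Rl),("postend",t(post+50*B[:,1]),Rl),("up",t(post+B@[0,50,70]),Rl),("Hhov",t(H+80*B[:,2]),Rl),("H",t(H),Rl),("Hlift",t(H+130*B[:,2]),Rl),("Hrot",t(H+130*B[:,2])+[0,60,20],Rtr),("trayhi",np.array([486,352,200.])+19*Rtr[:,2],Rtr),("tray",np.array([486,352,70.])+19*Rtr[:,2],Rtr)]
    for nm,p,R in L:
        qq,e=path(qq,np.array(p,float),R,10);print(a,nm,qq.round(2),round(float(e),3),round(float(np.minimum(qq-LO,HI-qq).min()),2))
E
python3 - <<'E'
from seq import *
q0=np.array(manip.sense()["q"]);seq(q0,-.45,True)
E
```

```text
-0.45 v [-0.96  0.63  1.1   1.88 -0.65  1.05  0.28] 0.0 0.26
-0.45 v1 [-0.85  0.54  0.9   1.88 -0.51  0.98  0.93] 0.0 0.46
-0.45 v2 [-0.73  0.47  0.71  1.88 -0.38  0.93  1.6 ] 0.0 0.63
-0.45 v3 [-0.59  0.43  0.52  1.88 -0.27  0.9   2.28] 0.0 0.63
-0.45 v4 [-0.45  0.41  0.34  1.88 -0.17  0.89  2.98] 0.0 0.11
-0.45 vl [-0.78  0.56  0.48  1.75  0.17  1.09  2.58] 0.0 0.51
-0.45 hi [-1.24  0.58  0.81  2.11  0.52  0.56  1.91] 0.0 0.4
-0.45 hov [-1.2   0.71  0.78  2.13  0.5   0.42  1.85] 0.0 0.34
-0.45 grip [-1.12  0.82  0.76  2.13  0.5   0.3   1.85] 0.0 0.22
-0.45 gmid [-1.13  0.72  0.86  2.24  0.57  0.24  1.88] 0.0 0.16
-0.45 gend [-1.08  0.75  0.89  2.27  0.59  0.15  1.9 ] 0.0 0.07
-0.45 up [-1.19  0.6   0.96  2.31  0.62  0.27  1.93] 0.0 0.19
-0.45 posthov [-1.27  0.73  1.01  2.43  0.6   0.1   1.84] 0.0 0.02
-0.45 post [-1.13  0.8   0.87  2.39  1.54  0.08  0.87] 0.0 0.0
-0.45 postend [-1.04  0.7   0.63  2.33  1.22  0.3   1.14] 0.0 0.18
-0.45 up [-1.05  0.5   0.57  2.38  1.1   0.46  1.31] 0.0 0.13
-0.45 Hhov [-0.88  0.51  0.77  2.39  1.43  0.25  1.28] 0.0 0.12
-0.45 H [-0.7   0.68  0.6   2.33  1.89  0.25  0.77] 0.0 0.17
-0.45 Hlift [-0.84  0.33  0.67  2.42  1.27  0.41  1.49] 0.0 0.09
-0.45 Hrot [-0.5   0.36  0.29  2.06  0.41  0.93  2.51] 0.0 0.45
-0.45 trayhi [-0.88  0.68  0.12  1.7   0.23  1.14  2.11] 0.0 0.81
-0.45 tray [-0.88  0.86  0.12  1.71  0.23  0.95  2.06] 0.0 0.8
```

```bash
python3 - <<'E'
from h import *
c,s=np.cos(YAW),np.sin(YAW);R0=np.array([[c,-s,0],[s,c,0],[0,0,1.]])@np.array([[0,1,0],[1,0,0],[0,0,-1.]])
go(np.array([590,100,289.]),R0)
E
```

```text
t 3.33 tcp [559.1 104.4 209.8] F [-0.7 -0.4  0.1] op 0.501
target [590. 100. 270.] slide(mm, now axes) [ -0.1  56.4 -37.7] turn [ 0.503 -0.008  0.002]
```

```bash
python3 -m crank '[{"hand":0.5,"slide":[0,0.02,-0.02],"turn":[0.168,0,0]},{"hand":0.5,"slide":[0,0.02,-0.02],"turn":[0.168,0,0]},{"hand":0.5,"slide":[0,0.02,-0.02],"turn":[0.168,0,0]},{"hand":0.5,"slide":[0,0,0],"turn":[0,0,-0.185]},{"hand":0.5,"slide":[0,0,0],"turn":[0,0,-0.185]},{"hand":0.5,"slide":[0,0,0],"turn":[0,0,-0.185]},{"hand":0.5,"slide":[0,0,0],"turn":[0,0,-0.185]},{"hand":0.5,"slide":[0,0,0],"turn":[0,0,-0.185]},{"hand":0.5,"slide":[0,0,0],"turn":[0,0,-0.185]},{"hand":0.5,"slide":[0,0,0],"turn":[0,0,-0.185]},{"hand":0.5,"slide":[0,0,0],"turn":[0,0,-0.185]},{"hand":0.5,"slide":[0,0,0],"turn":[0,0,-0.185]}]'
python3 -m crank '[{"hand":0.5,"slide":[0,0,0],"turn":[0,0,-0.185]},{"hand":0.5,"slide":[0,0,0],"turn":[0,0,-0.185]},{"hand":0.5,"slide":[0,0,0],"turn":[0,0,-0.185]},{"hand":0.5,"slide":[0,0,0],"turn":[0,0,-0.185]},{"hand":0.5,"slide":[0,0,0],"turn":[0,0,-0.185]},{"hand":0.5,"slide":[0,0,0],"turn":[0,0,-0.185]},{"hand":0.5,"slide":[0,0,0],"turn":[0,0,0]}]'
cat >> h.py <<'E'
RF=lean(-.55)@np.diag([-1,-1,1.])
E
python3 - <<'E'
from seq import *
q=np.array(manip.sense()["q"]);print(q.round(2))
z=RF[:,2];go(G-80*z+[0,0,30],RF)
seq(q,-.55,True,False)
E
```

```text
clock: 4.82
tool_pos: [590.8, 102.8, 257.0]
eef_rot: [[-0.993, 0.017, 0.12], [0.019, 1.0, 0.01], [-0.12, 0.012, -0.993]]
wrist_force: [-0.6, -0.1, -0.1]
opening: 0.503
finger_force: 0.0
clock: 5.7
tool_pos: [591.1, 102.9, 257.2]
eef_rot: [[-0.464, -0.877, 0.12], [-0.883, 0.469, 0.011], [-0.066, -0.101, -0.993]]
wrist_force: [0.3, 0.4, -0.0]
opening: 0.5
finger_force: 0.0
[-0.56  0.38  0.39  1.97 -0.2   0.71  2.6 ]
t 5.7 tcp [591.1 102.9 257.2] F [ 0.3  0.4 -0. ] op 0.5
target [563.7 132.9 213.9] slide(mm, now axes) [-10.9  42.5  40. ] turn [ 0.493  0.489 -0.24 ]
-0.55 hi [-1.28  0.66  0.84  2.05  0.45  0.65  1.93] 0.0 0.46
-0.55 hov [-1.24  0.78  0.8   2.07  0.43  0.53  1.88] 0.0 0.44
-0.55 grip [-1.16  0.87  0.79  2.08  0.43  0.41  1.88] 0.0 0.33
-0.55 gmid [-1.17  0.79  0.88  2.19  0.49  0.34  1.91] 0.0 0.26
-0.55 gend [-1.13  0.82  0.9   2.22  0.52  0.26  1.92] 0.0 0.18
-0.55 up [-1.23  0.68  0.98  2.27  0.55  0.36  1.94] 0.0 0.24
-0.55 posthov [-1.3   0.78  0.99  2.39  0.53  0.21  1.85] 0.0 0.12
-0.55 post [-1.21  0.89  0.93  2.35  0.51  0.13  1.83] 0.0 0.05
-0.55 postend [-1.26  0.87  0.88  2.28  0.47  0.25  1.81] 0.0 0.17
-0.55 up [-1.38  0.72  0.96  2.34  0.5   0.37  1.83] 0.0 0.17
-0.55 Hhov [-1.12  0.72  1.06  2.36  0.64  0.14  1.96] 0.0 0.06
-0.55 H [-0.97  0.87  0.9   2.29  1.33  0.08  1.2 ] 0.0 0.0
-0.55 Hlift [-0.99  0.42  0.79  2.39  1.14  0.45  1.54] 0.0 0.12
-0.55 Hrot [-0.64  0.41  0.41  2.05  0.43  0.96  2.47] 0.0 0.46
-0.55 trayhi [-0.97  0.73  0.22  1.64  0.21  1.22  2.13] 0.0 0.85
-0.55 tray [-0.96  0.91  0.21  1.65  0.19  1.04  2.08] 0.0 0.86
```

```bash
python3 -m crank '[{"hand":0.5,"slide":[-0.002,0.0085,0],"turn":[0.0986,0.0978,-0.048]},{"hand":0.5,"slide":[-0.002,0.0085,0],"turn":[0.0986,0.0978,-0.048]},{"hand":0.5,"slide":[0,0,0],"turn":[0.0986,0.0978,-0.048]},{"hand":0.5,"slide":[0,0,0],"turn":[0.0986,0.0978,-0.048]},{"hand":0.5,"slide":[0,0,0],"turn":[0.0986,0.0978,-0.048]},{"hand":0.5,"slide":[0,0,0],"turn":[0,0,0]}]'
python3 - <<'E'
from h import *
print(np.round(manip.sense()["q"],2))
go(G-40*RF[:,2],RF)
E
```

```text
clock: 6.45
tool_pos: [576.9, 118.7, 252.4]
eef_rot: [[-0.361, -0.861, 0.359], [-0.815, 0.104, -0.571], [0.454, -0.498, -0.739]]
wrist_force: [-1.3, 0.1, 0.3]
opening: 0.502
finger_force: 0.0
[-1.24  0.61  0.85  2.08  0.5   0.64  1.97]
t 6.45 tcp [576.9 118.7 252.4] F [-1.3  0.1  0.3] op 0.502
target [577.9 110.  154.3] slide(mm, now axes) [-37.8  47.1  77.7] turn [-0.002  0.003  0.007]
```

```bash
python3 -m crank '[{"hand":0.5,"slide":[-0.02,0.024,0.02],"turn":[0,0,0.007]},{"hand":0.5,"slide":[-0.018,0.023,0.03],"turn":[0,0,0]},{"hand":0.5,"slide":[0,0,0.028],"turn":[0,0,0]},{"hand":0.5,"slide":[0,0,0],"turn":[0,0,0]}]'
python3 - <<'E'
from h import *
go(G,RF)
S=manip.get_image("scene");T=manip.get_image("top")
a=cv2.resize(S[110:260,210:350],(420,450),interpolation=cv2.INTER_CUBIC);b=cv2.resize(T[150:240,200:270],(350,450),interpolation=cv2.INTER_CUBIC)
cv2.imwrite("pics/a2.png",np.hstack([a,b])[:,:,::-1])
E
```

```text
clock: 6.95
tool_pos: [579.3, 103.4, 156.1]
eef_rot: [[-0.377, -0.856, 0.353], [-0.81, 0.12, -0.574], [0.449, -0.502, -0.739]]
wrist_force: [-1.3, 0.1, 0.6]
opening: 0.501
finger_force: 0.0
t 6.95 tcp [579.3 103.4 156.1] F [-1.3  0.1  0.6] op 0.501
target [592.1  87.1 124.8] slide(mm, now axes) [-5.6  2.8 37.1] turn [ 0.003 -0.001 -0.01 ]
```

View pics/a2.png

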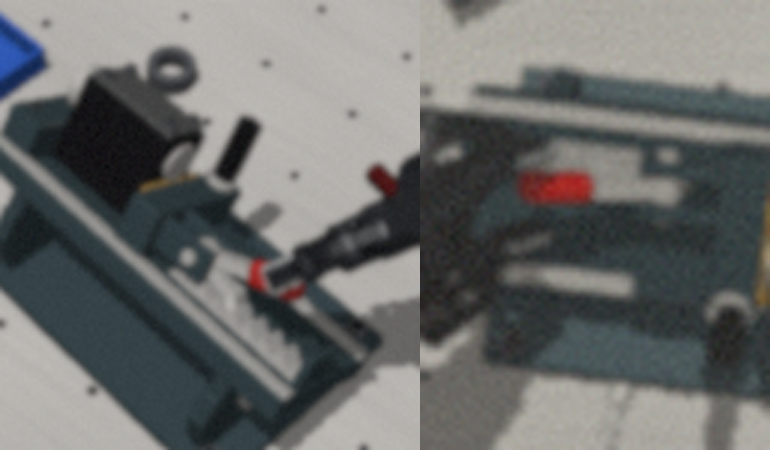

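The fingers straddle the red grip: in the top view they sit at (450,150) and (525,243), with the grip at (557,187) between them. I'll advance and pinch.

```bash
python3 -m crank '[{"hand":0.5,"slide":[-0.0055,0.003,0.013],"turn":[0,0,-0.01]},{"hand":0.5,"slide":[0,0,0.012],"turn":[0,0,0]},{"hand":0.5,"slide":[0,0,0.012],"turn":[0,0,0]},{"hand":0.5,"slide":[0,0,0],"turn":[0,0,0]}]'
python3 -m crank '[{"hand":0,"slide":[0,0,0],"turn":[0,0,0]},{"hand":0,"slide":[0,0,0],"turn":[0,0,0]},{"hand":0,"slide":[0,0,0],"turn":[0,0,0]},{"hand":0,"slide":[0,0,0],"turn":[0,0,0]},{"hand":0,"slide":[0,0,0],"turn":[0,0,0]}]'
python3 - <<'E'
from h import *
go(G,RF)
E
```

```text
clock: 7.55
tool_pos: [591.5, 89.0, 123.9]
eef_rot: [[-0.364, -0.861, 0.355], [-0.813, 0.107, -0.573], [0.455, -0.497, -0.739]]
wrist_force: [0.5, -0.3, 0.5]
opening: 0.5
finger_force: 0.0
clock: 8.18
tool_pos: [593.4, 90.5, 125.6]
eef_rot: [[-0.365, -0.859, 0.359], [-0.814, 0.107, -0.571], [0.452, -0.5, -0.739]]
wrist_force: [4.7, -0.4, 4.2]
opening: 0.182
finger_force: 58.5
t 8.18 tcp [593.4  90.5 125.6] F [ 4.7 -0.4  4.2] op 0.182
target [592.1  87.1 124.8] slide(mm, now axes) [2.9 1.2 2. ] turn [-0.002  0.003  0.003]
```

```bash
python3 - <<'E'
from h import *
T=RF.T@B
r=lambda t:np.array([0,62*np.cos(t)-23*np.sin(t),62*np.sin(t)+23*np.cos(t)])
th=np.linspace(0,1.65,12)
for a,b in zip(th,th[1:]):print(round(b,2),(T@(r(b)-r(a))).round(1))
E
```

```text
0.15 [ 8.2 -0.  -5.5]
0.3 [ 9.  -0.  -4.2]
0.45 [ 9.5  0.  -2.8]
0.6 [ 9.8  0.  -1.4]
0.75 [9.9 0.  0.1]
0.9 [9.8 0.  1.6]
1.05 [9.4 0.  3. ]
1.2 [8.9 0.  4.4]
1.35 [8.1 0.  5.7]
1.5 [7.2 0.  6.8]
1.65 [6.1 0.  7.8]
```

```bash
python3 -m crank '[{"hand":0,"slide":[0.008,0,-0.0055],"turn":[0,0,0]},{"hand":0,"slide":[0.009,0,-0.004],"turn":[0,0,0]},{"hand":0,"slide":[0.0095,0,-0.003],"turn":[0,0,0]},{"hand":0,"slide":[0.010,0,-0.0015],"turn":[0,0,0]},{"hand":0,"slide":[0,0,0],"turn":[0,0,0]}]'
python3 - <<'E'
from h import *
r=np.array([0,62*np.cos(.6)-23*np.sin(.6),62*np.sin(.6)+23*np.cos(.6)])-[0,62,23]
go(G+B@r,RF);print(B.T@np.array(manip.sense()["wrist_force"]))
E
```

```text
clock: 8.8
tool_pos: [577.5, 76.7, 149.9]
eef_rot: [[-0.355, -0.86, 0.367], [-0.824, 0.102, -0.557], [0.442, -0.5, -0.745]]
wrist_force: [5.2, 7.2, -0.7]
opening: 0.181
finger_force: 62.9
t 8.8 tcp [577.5  76.7 149.9] F [ 5.2  7.2 -0.7] op 0.181
target [573.7  65.4 151.6] slide(mm, now axes) [11.5  1.2  3.6] turn [-0.005  0.02   0.007]
[ 3.3522489   7.77377342 -2.73488157]
```

```bash
python3 -m crank '[{"hand":0,"slide":[0.010,0,0],"turn":[0,0,0]},{"hand":0,"slide":[0.010,0,0.001],"turn":[0,0,0]},{"hand":0,"slide":[0.0095,0,0.0025],"turn":[0,0,0]},{"hand":0,"slide":[0.009,0,0.004],"turn":[0,0,0]},{"hand":0,"slide":[0,0,0],"turn":[0,0,0]}]'
python3 - <<'E'
from h import *
t=1.2
r=np.array([0,62*np.cos(t)-23*np.sin(t),62*np.sin(t)+23*np.cos(t)])-[0,62,23]
go(G+B@r,RF);print(B.T@np.array(manip.sense()["wrist_force"]))
E
```

```text
clock: 9.43
tool_pos: [565.6, 42.6, 162.3]
eef_rot: [[-0.354, -0.86, 0.368], [-0.824, 0.101, -0.557], [0.442, -0.5, -0.745]]
wrist_force: [-9.2, 20.3, 19.0]
opening: 0.181
finger_force: 66.7
t 9.43 tcp [565.6  42.6 162.3] F [-9.2 20.3 19. ] op 0.181
target [563.   29.3 162.2] slide(mm, now axes) [11.8  1.1  6.5] turn [-0.005  0.02   0.008]
[-0.63610103 18.92427552 22.28495121]
```

```bash
python3 -m crank '[{"hand":0,"slide":[0.0085,0,0.0034],"turn":[0,0,0]},{"hand":0,"slide":[0.0075,0,0.005],"turn":[0,0,0]},{"hand":0,"slide":[0.0066,0,0.0064],"turn":[0,0,0]},{"hand":0,"slide":[0,0,0],"turn":[0,0,0]}]'
python3 - <<'E'
from h import *
t=1.6
r=np.array([0,62*np.cos(t)-23*np.sin(t),62*np.sin(t)+23*np.cos(t)])-[0,62,23]
go(G+B@r,RF);s=manip.sense();print(B.T@np.array(s["wrist_force"]),"rel pivot",B.T@(np.array(s["tool_pos"])-19*np.array(s["eef_rot"])[:,2]-G)+[0,62,23])
E
```

```text
clock: 9.93
tool_pos: [561.5, 10.8, 161.7]
eef_rot: [[-0.358, -0.86, 0.363], [-0.82, 0.104, -0.563], [0.447, -0.499, -0.742]]
wrist_force: [-0.5, 7.1, 6.7]
opening: 0.177
finger_force: 62.9
t 9.93 tcp [561.5  10.8 161.7] F [-0.5  7.1  6.7] op 0.177
target [562.1   3.4 158. ] slide(mm, now axes) [4.2 0.6 7.1] turn [-0.003  0.012  0.006]
[2.16300381 6.94907316 6.44422084] rel pivot [  0.50229019 -17.73037704  65.39540178]
```

```bash
python3 -m crank '[{"hand":0,"slide":[0.006,0,0.007],"turn":[0,0,0]},{"hand":0,"slide":[0,0,0],"turn":[0,0,0]}]'
python3 -m crank '[{"hand":0.45,"slide":[0,0,0],"turn":[0,0,0]},{"hand":0.45,"slide":[0,0,0],"turn":[0,0,0]},{"hand":0.45,"slide":[0,0,0],"turn":[0,0,0]},{"hand":0.45,"slide":[0,0,-0.02],"turn":[0,0,0]},{"hand":0.45,"slide":[0,0,-0.02],"turn":[0,0,0]},{"hand":0.45,"slide":[0,0,-0.03],"turn":[0,0,0]},{"hand":0.45,"slide":[0,0,-0.02],"turn":[0,0,0]},{"hand":0.45,"slide":[0,0,0],"turn":[0,0,0]}]'
python3 - <<'E'
from h import *
tip=G-B@[68,110,-54];print(np.round(manip.sense()["q"],2))
go(tip-17*B[:,2],RF)
S=manip.get_image("scene");T=manip.get_image("top")
a=cv2.resize(S[110:260,210:350],(420,450),interpolation=cv2.INTER_CUBIC);b=cv2.resize(T[150:240,230:300],(350,450),interpolation=cv2.INTER_CUBIC)
cv2.imwrite("pics/a3.png",np.hstack([a,b])[:,:,::-1])
E
```

```text
clock: 10.18
tool_pos: [561.9, 2.0, 158.9]
eef_rot: [[-0.358, -0.86, 0.363], [-0.82, 0.104, -0.563], [0.447, -0.499, -0.743]]
wrist_force: [1.7, 5.9, 1.7]
opening: 0.177
finger_force: 62.4
clock: 11.18
tool_pos: [527.6, 49.4, 227.0]
eef_rot: [[-0.362, -0.861, 0.358], [-0.815, 0.106, -0.569], [0.452, -0.498, -0.74]]
wrist_force: [-0.5, -1.0, -0.1]
opening: 0.455
finger_force: 0.0
[-1.26  0.61  0.96  2.26  0.57  0.45  1.93]
t 11.18 tcp [527.6  49.4 227. ] F [-0.5 -1.  -0.1] op 0.455
target [501.3 -12.2 122.9] slide(mm, now axes) [ 12.6  67.9 102.8] turn [0.    0.004 0.005]
```

View pics/a3.png

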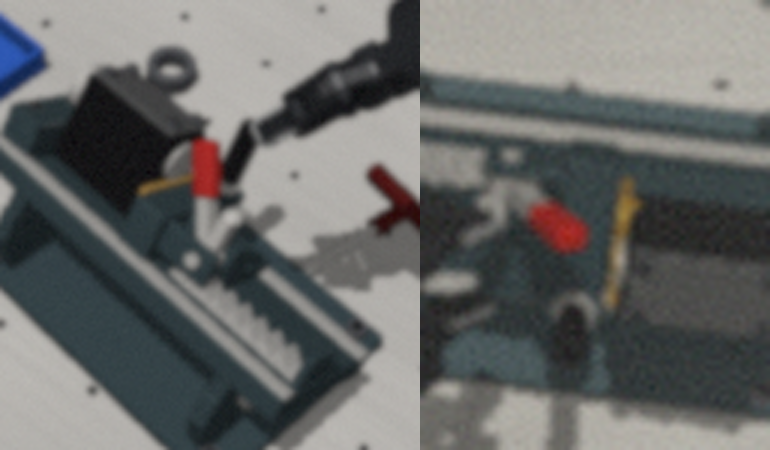

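The pawl stands thrown over, with the red grip at scene (205,168) and top (560,228). The post is free: collar at top (573,303), tip at scene (250,122). I'll locate the post by casting rays onto planes parallel to the bed.

```bash
python3 - <<'E'
from h import *
def onp(n,uv,h):
    o,d=ray(n,uv);nz=B[:,2];return o+d*(nz@(G-o)+h-51)/(nz@d)
zs2=lambda u,v:(210+u/3-.33,110+v/3-.33);zt2=lambda u,v:(230+(u-420)/5-.4,150+v/5-.4)
tip=G-B@[68,110,-54]
for nm,p,h in(("top collar",onp("top",zt2(573,305),51),51),("scene tip",onp("scene",zs2(249,123),105),105),("top tip old",onp("top",(260.4,223),105),105)):
    print(nm,p.round(1),"rel nominal post axis in bed",(B.T@(p-tip))[:2].round(1))
E
```

```text
top collar [5.153e+02 3.000e-01 1.059e+02] rel nominal post axis in bed [2.1 4.2]
scene tip [473.1  -4.6 144.5] rel nominal post axis in bed [-14.3  -6.1]
top tip old [474.9   0.7 145.1] rel nominal post axis in bed [-13.   -0.6]
```

```bash
python3 - <<'E'
from h import *
zs2=lambda u,v:(210+u/3-.33,110+v/3-.33);zt2=lambda u,v:(230+(u-420)/5-.4,150+v/5-.4)
tip=G-B@[68,110,-54]
base=tip-54*B[:,2]
for nm,p in(("collar",tri(zs(345,165),zt(370,345))),("tip",tri(zs(378,87),zt(366,405))),("pivotbolt",tri(zs(298,263),zt(298,157)))):
    print(nm,p[0].round(1),p[1],"rel nominal tip in bed",(B.T@(p[0]-tip)).round(1))
for nm,p in(("base",base),("tip",tip)):print(nm,[proj(n,p).round(1) for n in("scene","top")])
print(zs(345,165),zt(370,345),zs(378,87))
E
```

```text
collar [510.2  -1.6 105.9] [1.3, 1.3] rel nominal tip in bed [ -2.1   1.7 -51.6]
tip [478.   -1.2 148.6] [1.5, 1.5] rel nominal tip in bed [-8.4 -2.   1.3]
pivotbolt [601.1  32.1 135.6] [0.8, 0.8] rel nominal tip in bed [ 87.2  46.7 -68.8]
base [array([282. , 171.3]), array([261.5, 211.4])]
tip [array([291.2, 152.9]), array([260.7, 218.9])]
(283.875, 170.875) (261.25, 212.08333333333334) (292.125, 151.375)
```

```bash
cat >> h.py <<'E'
POST=G-B@[68,110,-54]-17*B[:,2]+B@[-4,2,0]
E
python3 -m crank '[{"hand":0.5,"slide":[0.004,0.036,0],"turn":[0,0,0]},{"hand":0.5,"slide":[0.006,0.036,0.02],"turn":[0,0.004,0.005]},{"hand":0.5,"slide":[0,0,0.03],"turn":[0,0,0]},{"hand":0.5,"slide":[0,0,0],"turn":[0,0,0]}]'
python3 - <<'E'
from h import *
print(np.round(manip.sense()["q"],2))
go(POST,RF)
E
```

```text
clock: 11.78
tool_pos: [478.9, 17.2, 157.6]
eef_rot: [[-0.37, -0.86, 0.351], [-0.808, 0.111, -0.579], [0.459, -0.498, -0.736]]
wrist_force: [0.0, 0.8, 0.7]
opening: 0.501
finger_force: 0.0
[-1.26  0.79  1.    2.42  0.61  0.18  1.8 ]
t 11.78 tcp [478.9  17.2 157.6] F [0.  0.8 0.7] op 0.501
target [498.2  -9.7 120.9] slide(mm, now axes) [-2.3 -1.3 49.4] turn [ 0.002 -0.008  0.001]
```

```bash
python3 -m crank '[{"hand":0.5,"slide":[-0.002,-0.001,0.016],"turn":[0,-0.008,0]},{"hand":0.5,"slide":[0,0,0.017],"turn":[0,0,0]},{"hand":0.5,"slide":[0,0,0.015],"turn":[0,0,0]},{"hand":0.5,"slide":[0,0,0],"turn":[0,0,0]},{"hand":0,"slide":[0,0,0],"turn":[0,0,0]},{"hand":0,"slide":[0,0,0],"turn":[0,0,0]},{"hand":0,"slide":[0,0,0],"turn":[0,0,0]},{"hand":0,"slide":[0,0,0],"turn":[0,0,0]}]'
python3 - <<'E'
from h import *
print(np.round(manip.sense()["q"],2))
go(POST,RF)
E
```

```text
clock: 12.78
tool_pos: [498.4, -2.9, 130.3]
eef_rot: [[-0.369, -0.857, 0.36], [-0.813, 0.11, -0.571], [0.45, -0.504, -0.738]]
wrist_force: [4.2, -0.4, 6.0]
opening: 0.22
finger_force: 58.4
[-1.17  0.85  0.96  2.42  1.01  0.08  1.41]
t 12.78 tcp [498.4  -2.9 130.3] F [ 4.2 -0.4  6. ] op 0.22
target [498.2  -9.7 120.9] slide(mm, now axes) [ 1.4  4.2 10.8] turn [-0.004  0.002 -0.002]
```

```bash
python3 -m crank '[{"hand":0,"slide":[-0.0068,0,-0.0042],"turn":[0,0,0]},{"hand":0,"slide":[-0.0068,0,-0.0042],"turn":[0,0,0]},{"hand":0,"slide":[-0.0068,0,-0.0042],"turn":[0,0,0]},{"hand":0,"slide":[-0.0068,0,-0.0042],"turn":[0,0,0]},{"hand":0,"slide":[-0.0068,0,-0.0042],"turn":[0,0,0]},{"hand":0,"slide":[-0.0068,0,-0.0042],"turn":[0,0,0]},{"hand":0,"slide":[0,0,0],"turn":[0,0,0]}]'
python3 - <<'E'
from h import *
print(np.round(manip.sense()["q"],2))
s=manip.sense();print("moved",B.T@(np.array(s["tool_pos"])-[498.4,-2.9,130.3]),B.T@np.array(s["wrist_force"]),s["opening"])
E
```

```text
clock: 13.65
tool_pos: [504.8, 43.0, 130.4]
eef_rot: [[-0.371, -0.857, 0.358], [-0.812, 0.112, -0.573], [0.451, -0.503, -0.737]]
wrist_force: [13.4, -12.0, -10.1]
opening: 0.217
finger_force: 65.9
[-1.16  0.78  0.81  2.35  0.91  0.27  1.43]
moved [ 0.46747367 46.38939443 -0.20839312] [  7.79544437 -10.17958112 -16.1200417 ] 0.21717485350296978
```

```bash
python3 -m crank '[{"hand":0,"slide":[-0.0035,0,-0.002],"turn":[0,0,0]},{"hand":0,"slide":[-0.0035,0,-0.002],"turn":[0,0,0]},{"hand":0,"slide":[0,0,0],"turn":[0,0,0]}]'
python3 - <<'E'
from h import *
s=manip.sense();print("moved",B.T@(np.array(s["tool_pos"])-[498.4,-2.9,130.3]),B.T@np.array(s["wrist_force"]),s["opening"])
E
```

```text
clock: 14.02
tool_pos: [504.2, 44.1, 131.5]
eef_rot: [[-0.379, -0.856, 0.352], [-0.804, 0.117, -0.583], [0.458, -0.504, -0.732]]
wrist_force: [23.3, -30.9, -24.7]
opening: 0.212
finger_force: 60.5
moved [ 0.42186112 47.33613879  1.13122367] [ 11.08844553 -27.66724799 -34.97273082] 0.2116576660248886
```

```bash
python3 -m crank '[{"hand":0,"slide":[0.003,0,0.003],"turn":[0,0,0]},{"hand":0.5,"slide":[0,0,0],"turn":[0,0,0]},{"hand":0.5,"slide":[0,0,0],"turn":[0,0,0]},{"hand":0.5,"slide":[0,0,-0.02],"turn":[0,0,0]},{"hand":0.5,"slide":[0,0,-0.03],"turn":[0,0,0]},{"hand":1,"slide":[0,0,-0.04],"turn":[0,0,0]},{"hand":1,"slide":[0,0,-0.02],"turn":[0,0,0]},{"hand":1,"slide":[0,0,0],"turn":[0,0,0]}]'
python3 - <<'E'
from h import *
s=manip.sense();print(np.round(s["q"],2),s["wrist_force"])
S=manip.get_image("scene");T=manip.get_image("top")
a=cv2.resize(S[110:260,195:320],(500,600),interpolation=cv2.INTER_CUBIC);b=cv2.resize(T[155:245,270:330],(300,450),interpolation=cv2.INTER_CUBIC)
b=np.vstack([b,np.zeros((150,300,3),np.uint8)])
cv2.imwrite("pics/a4.png",np.hstack([a,b])[:,:,::-1])
E
```

```text
clock: 15.02
tool_pos: [463.7, 113.4, 209.1]
eef_rot: [[-0.364, -0.86, 0.359], [-0.817, 0.11, -0.566], [0.447, -0.499, -0.742]]
wrist_force: [0.0, 0.6, -0.4]
opening: 1.0
finger_force: 0.0
[-1.29  0.53  0.68  2.3   0.74  0.63  1.55] [ 0.02437319  0.58000425 -0.43964423]
```

View pics/a4.png

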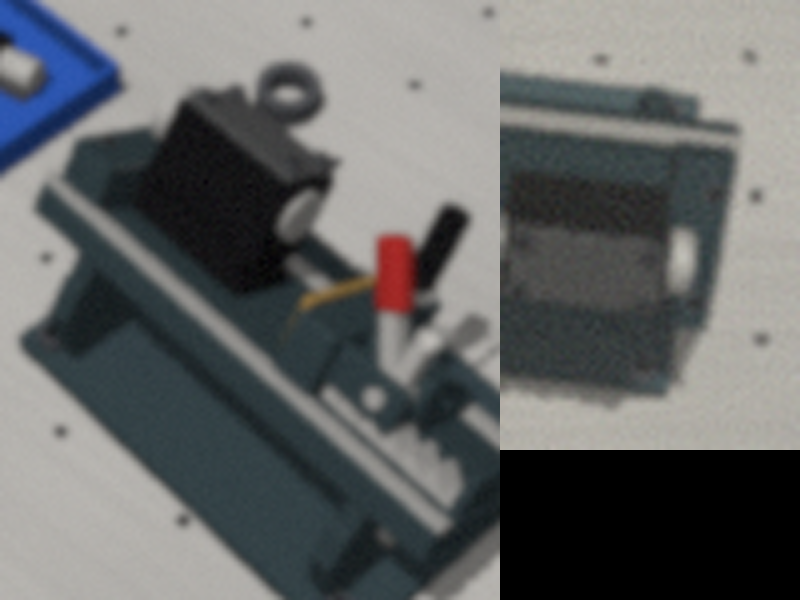

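The jaw is fully back, the pawl stays over at scene (395,275), and the housing is still in place. Its top face in the top view has corners (512,228), (668,240), (660,308) and (505,297).

```bash
cat >> h.py <<'E'
def onp(n,uv,h):
    o,d=ray(n,uv);nz=B[:,2];return o+d*(nz@(G-o)+h-51)/(nz@d)
E
python3 - <<'E'
from h import *
z=lambda u,v:(270+(u-500)/5-.4,155+v/5-.4);w=lambda u,v:(195+u/4-.4,110+v/4-.4)
rel=lambda p:(B.T@(p-POST)).round(1)
for u in((512,228),(668,240),(660,308),(505,297)):print("top",rel(onp("top",z(*u),85)))
for u in((190,98),(245,92),(335,163),(300,190)):print("scene",rel(onp("scene",w(*u),85)))
for nm,a,b in(("+x-y",(190,98),(668,240)),("-x-y",(243,92),(662,308)),("-x+y",(335,163),(507,297))):
    p,e=tri(w(*a),z(*b));print(nm,rel(p),"exp z -3",e)
# measured TCP bed height of gripping etc
E
```

```text
top [ 57.4 -28.5  -3. ]
top [  60.6 -117.8   -3. ]
top [  17.8 -119.2   -3. ]
top [ 13.9 -29.2  -3. ]
scene [  45.2 -122.    -3. ]
scene [  -5.1 -119.3   -3. ]
scene [ -4.7 -40.2  -3. ]
scene [ 48.8 -24.9  -3. ]
+x-y [  61.6 -114.7    4.6] exp z -3 [3.0, 3.0]
-x-y [  17.1 -114.4    4.7] exp z -3 [6.5, 6.5]
-x+y [ 18.4 -29.2   8.5] exp z -3 [1.1, 1.1]
```

```bash
cat >> h.py <<'E'
HG=POST+B@[38,-73,70-88]
FL=np.diag([-1,-1,1.])
E
python3 - <<'E'
from kin import *
from h import *
q0=np.array(manip.sense()["q"])
for a in(-.3,-.4,-.5,-.6,-.7):
    R=lean(a)@FL;z=R[:,2];q=q0;print(a)
    for nm,g in(("hi",HG+130*B[:,2]+[0,30,0]),("hov",HG+75*B[:,2]),("H",HG),("Hl",HG+110*B[:,2])):
        q,e=path(q,g+19*z,R,12);print("  ",nm,q.round(2),round(float(e),3))
go(HG+130*B[:,2]+[0,30,0],lean(-.4)@FL)
E
```

```text
-0.3
   hi [-1.15  0.32  1.02  2.5   1.18  0.19  1.58] 0.0
   hov [-0.68  0.4   0.63  2.48  2.06  0.21  0.76] 0.0
   H [-0.4   0.56  0.33  2.43  2.32  0.35  0.48] 0.0
   Hl [-0.97  0.37  0.94  2.5   1.73  0.12  1.1 ] 0.0
-0.4
   hi [-1.16  0.37  0.96  2.47  1.11  0.3   1.57] 0.0
   hov [-0.94  0.52  0.86  2.46  1.78  0.16  0.92] 0.0
   H [-0.62  0.63  0.51  2.4   2.11  0.31  0.57] 0.0
   Hl [-0.99  0.4   0.88  2.48  1.42  0.24  1.32] 0.0
-0.5
   hi [-1.17  0.43  0.92  2.44  1.04  0.39  1.57] 0.0
   hov [-1.11  0.67  1.02  2.43  1.16  0.11  1.45] 0.0
   H [-0.84  0.74  0.72  2.36  1.87  0.22  0.7 ] 0.0
   Hl [-1.    0.44  0.81  2.45  1.28  0.35  1.38] 0.0
-0.6
   hi [-1.18  0.49  0.88  2.4   0.97  0.49  1.57] 0.0
   hov [-1.09  0.68  0.93  2.39  1.07  0.26  1.48] 0.0
   H [-1.05  0.92  0.93  2.32  1.07  0.08  1.38] 0.0
   Hl [-1.13  0.57  0.93  2.42  1.04  0.36  1.54] 0.0
-0.7
   hi [-1.18  0.55  0.84  2.36  0.91  0.58  1.58] 0.0
   hov [-1.09  0.72  0.87  2.35  0.99  0.39  1.5 ] 0.0
   H [-1.02  0.92  0.84  2.28  0.99  0.26  1.42] 0.0
   Hl [-1.13  0.62  0.88  2.38  0.97  0.46  1.54] 0.0
t 15.12 tcp [463.5 111.3 208.5] F [ 0.4 -0.6 -0.1] op 1.0
target [466.9 -46.8 235.7] slide(mm, now axes) [139.7 -34.   71.1] turn [ 0.001 -0.147  0.001]
```

```bash
python3 -m crank '[{"hand":1,"slide":[0.028,-0.007,0.014],"turn":[0,0,0]},{"hand":1,"slide":[0.028,-0.007,0.014],"turn":[0,0,0]},{"hand":1,"slide":[0.028,-0.007,0.014],"turn":[0,0,0]},{"hand":1,"slide":[0.028,-0.007,0.014],"turn":[0,0,0]},{"hand":1,"slide":[0.028,-0.007,0.014],"turn":[0,0,0]},{"hand":1,"slide":[0,0,0],"turn":[0,-0.075,0]},{"hand":1,"slide":[0,0,0],"turn":[0,-0.075,0]},{"hand":1,"slide":[0,0,0],"turn":[0,0,0]}]'
python3 - <<'E'
from h import *
print(np.round(manip.sense()["q"],2))
go(HG+60*B[:,2],lean(-.4)@FL)
E
```

```text
clock: 16.12
tool_pos: [465.9, -48.7, 237.2]
eef_rot: [[-0.313, -0.859, 0.404], [-0.888, 0.114, -0.445], [0.336, -0.498, -0.799]]
wrist_force: [0.3, 0.3, 0.9]
opening: 1.001
finger_force: 0.0
[-1.11  0.35  0.93  2.48  1.16  0.31  1.55]
t 16.12 tcp [465.9 -48.7 237.2] F [0.3 0.3 0.9] op 1.001
target [501.6 -81.2 175.1] slide(mm, now axes) [-3.1 -3.5 78.6] turn [ 0.003 -0.    -0.003]
```

```bash
python3 -m crank '[{"hand":1,"slide":[-0.001,-0.001,0.02],"turn":[0,0,0]},{"hand":1,"slide":[-0.001,-0.001,0.02],"turn":[0,0,0]},{"hand":1,"slide":[-0.001,-0.001,0.02],"turn":[0,0,0]},{"hand":1,"slide":[0,0,0.018],"turn":[0,0,0]},{"hand":1,"slide":[0,0,0],"turn":[0,0,0]}]'
python3 - <<'E'
from h import *
print(np.round(manip.sense()["q"],2))
go(HG,lean(-.4)@FL)
E
```

```text
clock: 16.75
tool_pos: [502.0, -78.1, 177.0]
eef_rot: [[-0.309, -0.86, 0.406], [-0.889, 0.11, -0.444], [0.337, -0.498, -0.799]]
wrist_force: [-0.6, -0.7, -0.2]
opening: 1.001
finger_force: 0.0
[-0.81  0.51  0.73  2.47  1.9   0.23  0.82]
t 16.75 tcp [502.  -78.1 177. ] F [-0.6 -0.7 -0.2] op 1.001
target [531.4 -85.1 123.1] slide(mm, now axes) [-21.1   0.8  58. ] turn [0.002 0.001 0.001]
```

```bash
python3 -m crank '[{"hand":1,"slide":[-0.005,0,0.014],"turn":[0,0,0]},{"hand":1,"slide":[-0.005,0,0.014],"turn":[0,0,0]},{"hand":1,"slide":[-0.005,0,0.014],"turn":[0,0,0]},{"hand":1,"slide":[0,0,0],"turn":[0,0,0]}]'
python3 -m crank '[{"hand":1,"slide":[-0.003,0,0.008],"turn":[0,0,0]},{"hand":1,"slide":[-0.003,0,0.008],"turn":[0,0,0]},{"hand":1,"slide":[0,0,0],"turn":[0,0,0]}]'
python3 - <<'E'
from h import *
print(np.round(manip.sense()["q"],2))
go(HG,lean(-.4)@FL)
S=manip.get_image("scene");T=manip.get_image("top")
a=cv2.resize(S[110:260,195:320],(500,600),interpolation=cv2.INTER_CUBIC);b=cv2.resize(T[155:245,255:315],(300,450),interpolation=cv2.INTER_CUBIC)
b=np.vstack([b,np.zeros((150,300,3),np.uint8)])
cv2.imwrite("pics/a5.png",np.hstack([a,b])[:,:,::-1])
E
```

```text
clock: 17.25
tool_pos: [523.9, -82.8, 139.3]
eef_rot: [[-0.309, -0.859, 0.408], [-0.889, 0.109, -0.444], [0.337, -0.5, -0.798]]
wrist_force: [0.4, -0.4, 0.5]
opening: 0.999
finger_force: 0.0
clock: 17.62
tool_pos: [532.5, -84.6, 124.7]
eef_rot: [[-0.309, -0.859, 0.408], [-0.89, 0.11, -0.443], [0.336, -0.5, -0.798]]
wrist_force: [-0.0, 0.3, 0.6]
opening: 0.999
finger_force: 0.0
[-0.58  0.6   0.46  2.43  2.1   0.35  0.6 ]
t 17.62 tcp [532.5 -84.6 124.7] F [-0.   0.3  0.6] op 0.999
target [531.4 -85.1 123.1] slide(mm, now axes) [0.2 1.7 1. ] turn [-0.001  0.002  0.001]
```

View pics/a5.png

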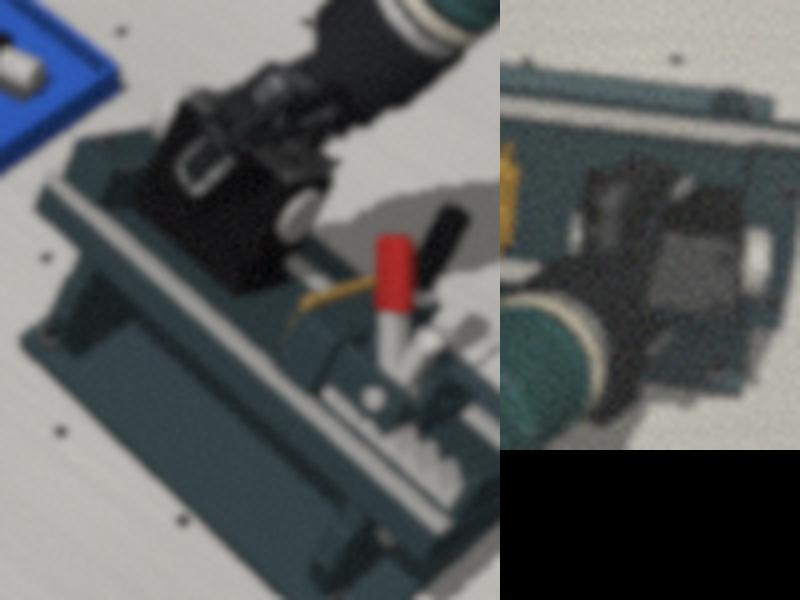

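One finger lies beside the housing's up-slope face at scene (200,165), near mid-length, and there is no contact force. I'll close.

```bash
python3 -m crank '[{"hand":0.4,"slide":[0,0.001,0.001],"turn":[0,0,0]},{"hand":0.4,"slide":[0,0,0],"turn":[0,0,0]},{"hand":0.4,"slide":[0,0,0],"turn":[0,0,0]},{"hand":0.4,"slide":[0,0,0],"turn":[0,0,0]},{"hand":0.3,"slide":[0,0,0],"turn":[0,0,0]},{"hand":0.3,"slide":[0,0,0],"turn":[0,0,0]}]'
python3 - <<'E'
from h import *
go(HG,lean(-.4)@FL);print(B.T@np.array(manip.sense()["wrist_force"]))
E
```

```text
clock: 18.48
tool_pos: [533.7, -85.4, 125.2]
eef_rot: [[-0.311, -0.856, 0.413], [-0.889, 0.109, -0.444], [0.336, -0.505, -0.795]]
wrist_force: [0.4, 0.1, 5.5]
opening: 0.557
finger_force: 60.8
t 18.48 tcp [533.7 -85.4 125.2] F [0.4 0.1 5.5] op 0.557
target [531.4 -85.1 123.1] slide(mm, now axes) [-0.3  3.1  0.6] turn [-0.006  0.002 -0.001]
[3.13502799 0.1841772  4.59822968]
```

```bash
python3 -m crank '[{"hand":0.3,"slide":[0.002,0,-0.0046],"turn":[0,0,0]},{"hand":0.3,"slide":[0.004,0,-0.0092],"turn":[0,0,0]},{"hand":0.3,"slide":[0.006,0,-0.0138],"turn":[0,0,0]},{"hand":0.3,"slide":[0.006,0,-0.0138],"turn":[0,0,0]},{"hand":0.3,"slide":[0,0,0],"turn":[0,0,0]}]'
python3 - <<'E'
from h import *
print(np.round(manip.sense()["q"],2));go(HG+100*B[:,2],lean(-.4)@FL)
E
```

```text
clock: 19.1
tool_pos: [506.7, -81.8, 162.0]
eef_rot: [[-0.308, -0.861, 0.406], [-0.891, 0.111, -0.441], [0.334, -0.497, -0.801]]
wrist_force: [0.1, -0.3, -6.7]
opening: 0.551
finger_force: 62.9
[-0.71  0.52  0.62  2.47  1.98  0.27  0.74]
t 19.1 tcp [506.7 -81.8 162. ] F [ 0.1 -0.3 -6.7] op 0.551
target [481.8 -78.7 209.7] slide(mm, now axes) [ 20.8  -1.9 -49.7] turn [0.003 0.004 0.001]
```

```bash
python3 -m crank '[{"hand":0.3,"slide":[0.008,0,-0.019],"turn":[0,0,0]},{"hand":0.3,"slide":[0.008,0,-0.019],"turn":[0,0,0]},{"hand":0.3,"slide":[0.008,0,-0.019],"turn":[0,0,0]},{"hand":0.3,"slide":[0,0,0],"turn":[0,0,0]}]'
cat >> h.py <<'E'
_c,_s=np.cos(YAW),np.sin(YAW);BV=np.array([[_c,-_s,0],[_s,_c,0],[0,0,1.]])
RTR=BV@B.T@lean(-.4)@FL
E
python3 - <<'E'
from h import *
from kin import *
q=np.array(manip.sense()["q"]);print(q.round(2))
print("tool z tray",RTR[:,2])
go(np.array([490,-60,300.]),RTR)
go(np.array([486,352,300.]),RTR)
for p in((490,-60,300),(486,352,300),(486,352,80)):
    q,e=path(q,np.array(p)+19*RTR[:,2],RTR,12);print(q.round(2),e.round(3))
E
```

```text
clock: 19.6
tool_pos: [477.4, -78.1, 216.0]
eef_rot: [[-0.309, -0.859, 0.408], [-0.89, 0.11, -0.443], [0.335, -0.5, -0.798]]
wrist_force: [-0.4, 0.3, -6.2]
opening: 0.56
finger_force: 64.0
[-1.06  0.49  1.05  2.49  1.6   0.1   1.18]
tool z tray [-0.04970955 -0.38623258 -0.92106099]
t 19.6 tcp [477.4 -78.1 216. ] F [-0.4  0.3 -6.2] op 0.56
target [489.1 -67.3 282.5] slide(mm, now axes) [  9.1 -42.1 -53.1] turn [-0.483  0.002 -0.203]
t 19.6 tcp [477.4 -78.1 216. ] F [-0.4  0.3 -6.2] op 0.56
target [485.1 344.7 282.5] slide(mm, now axes) [-356.3    6.6 -237.1] turn [-0.483  0.002 -0.203]
[-0.46  0.3   0.37  2.07  0.36  0.9   2.67] 0.0
[-0.9   0.54  0.16  1.67  0.19  1.25  2.18] 0.0
[-0.89  0.82  0.15  1.74  0.18  0.9   2.11] 0.0
```

```bash
python3 -m crank '[{"hand":0.3,"slide":[0.002,-0.012,-0.015],"turn":[0,0,0]},{"hand":0.3,"slide":[0.002,-0.012,-0.015],"turn":[0,0,0]},{"hand":0.3,"slide":[0.002,-0.008,-0.01],"turn":[-0.097,0,-0.041]},{"hand":0.3,"slide":[0.002,-0.008,-0.01],"turn":[-0.097,0,-0.041]},{"hand":0.3,"slide":[0,0,0],"turn":[-0.097,0,-0.041]},{"hand":0.3,"slide":[0,0,0],"turn":[-0.097,0,-0.041]},{"hand":0.3,"slide":[0,0,0],"turn":[-0.097,0,-0.041]},{"hand":0.3,"slide":[0,0,0],"turn":[0,0,0]}]'
python3 - <<'E'
from h import *
print(np.round(manip.sense()["q"],2))
go(np.array([486,352,280.]),RTR)
E
```

```text
clock: 20.6
tool_pos: [493.5, -74.8, 267.2]
eef_rot: [[-0.139, -0.99, -0.011], [-0.906, 0.132, -0.402], [0.399, -0.046, -0.916]]
wrist_force: [-0.3, -0.6, -6.9]
opening: 0.557
finger_force: 64.2
[-0.57  0.32  0.49  2.12  0.36  0.83  2.64]
t 20.6 tcp [493.5 -74.8 267.2] F [-0.3 -0.6 -6.9] op 0.557
target [485.1 344.7 262.5] slide(mm, now axes) [-380.8   63.8 -164.2] turn [-0.041 -0.011 -0.022]
```

```bash
python3 -m crank '[{"hand":0.3,"slide":[-0.025,0.004,-0.011],"turn":[0,0,0]},{"hand":0.3,"slide":[-0.047,0.008,-0.0205],"turn":[0,0,0]},{"hand":0.3,"slide":[-0.047,0.008,-0.0205],"turn":[0,0,0]},{"hand":0.3,"slide":[-0.047,0.008,-0.0205],"turn":[0,0,0]},{"hand":0.3,"slide":[-0.047,0.008,-0.0205],"turn":[0,0,0]},{"hand":0.3,"slide":[-0.047,0.008,-0.0205],"turn":[0,0,0]},{"hand":0.3,"slide":[-0.047,0.008,-0.0205],"turn":[0,0,0]},{"hand":0.3,"slide":[-0.047,0.008,-0.0205],"turn":[0,0,0]},{"hand":0.3,"slide":[-0.025,0.004,-0.010],"turn":[-0.041,-0.011,-0.022]},{"hand":0.3,"slide":[0,0,0],"turn":[0,0,0]}]'
python3 - <<'E'
from h import *
print(np.round(manip.sense()["q"],2))
go(np.array([486,352,130.]),RTR)
S=manip.get_image("scene");T=manip.get_image("top")
a=cv2.resize(S[130:330,300:480],(540,600),interpolation=cv2.INTER_CUBIC);b=cv2.resize(T[150:270,110:196],(258,360),interpolation=cv2.INTER_CUBIC)
b=np.vstack([b,np.zeros((240,258,3),np.uint8)])
cv2.imwrite("pics/a6.png",np.hstack([a,b])[:,:,::-1])
E
```

```text
clock: 21.85
tool_pos: [481.1, 346.4, 263.0]
eef_rot: [[-0.112, -0.993, -0.048], [-0.914, 0.122, -0.386], [0.389, 0.0, -0.921]]
wrist_force: [0.2, -0.6, -6.7]
opening: 0.556
finger_force: 64.2
[-1.02  0.54  0.29  1.72  0.11  1.21  2.22]
t 21.85 tcp [481.1 346.4 263. ] F [ 0.2 -0.6 -6.7] op 0.556
target [485.1 344.7 112.5] slide(mm, now axes) [-57.4  -4.2 139.2] turn [-0.002  0.     0.006]
```

View pics/a6.png

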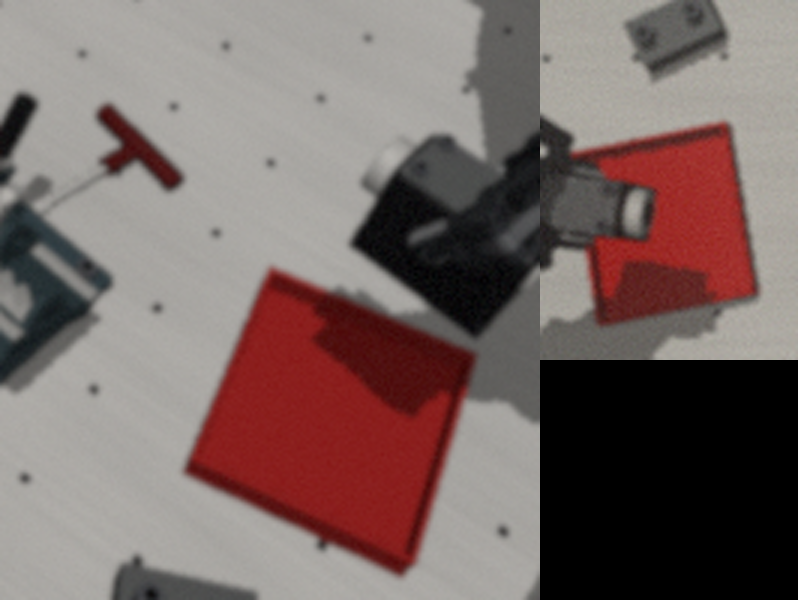

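```bash
python3 -m crank '[{"hand":0.3,"slide":[-0.010,-0.002,0.023],"turn":[0,0,0]},{"hand":0.3,"slide":[-0.0155,-0.002,0.037],"turn":[0,0,0]},{"hand":0.3,"slide":[-0.0155,0,0.037],"turn":[0,0,0]},{"hand":0.3,"slide":[-0.0155,0,0.037],"turn":[0,0,0]},{"hand":0.3,"slide":[-0.010,0,0.023],"turn":[0,0,0]},{"hand":0.3,"slide":[-0.004,0,0.009],"turn":[0,0,0]},{"hand":0.3,"slide":[0,0,0],"turn":[0,0,0]}]'
python3 - <<'E'
from h import *
go(np.array([486,352,80.]),RTR)
E
```

```text
clock: 22.82
tool_pos: [485.7, 343.1, 84.3]
eef_rot: [[-0.115, -0.992, -0.05], [-0.914, 0.125, -0.386], [0.39, 0.001, -0.921]]
wrist_force: [0.2, -0.2, -6.3]
opening: 0.554
finger_force: 64.1
t 22.82 tcp [485.7 343.1  84.3] F [ 0.2 -0.2 -6.3] op 0.554
target [485.1 344.7  62.5] slide(mm, now axes) [-9.9  0.8 19.5] turn [ 0.    -0.     0.003]
```

```bash
python3 -m crank '[{"hand":0.3,"slide":[-0.0023,0,0.0055],"turn":[0,0,0]},{"hand":0.3,"slide":[-0.0023,0,0.0055],"turn":[0,0,0]},{"hand":0.3,"slide":[-0.0023,0,0.0055],"turn":[0,0,0]},{"hand":0.3,"slide":[-0.0016,0,0.0037],"turn":[0,0,0]},{"hand":0.3,"slide":[0,0,0],"turn":[0,0,0]}]'
python3 -m crank '[{"hand":0.3,"slide":[-0.0008,0,0.0018],"turn":[0,0,0]},{"hand":0.3,"slide":[-0.0008,0,0.0018],"turn":[0,0,0]},{"hand":0.3,"slide":[0,0,0],"turn":[0,0,0]}]'
```

```text
clock: 23.45
tool_pos: [485.4, 344.0, 61.9]
eef_rot: [[-0.114, -0.992, -0.05], [-0.914, 0.124, -0.386], [0.389, 0.002, -0.921]]
wrist_force: [-0.3, 0.0, -6.6]
opening: 0.559
finger_force: 64.2
clock: 23.82
tool_pos: [485.6, 344.1, 58.3]
eef_rot: [[-0.114, -0.992, -0.05], [-0.914, 0.124, -0.385], [0.388, 0.002, -0.921]]
wrist_force: [-1.1, -0.5, -6.9]
opening: 0.56
finger_force: 64.2
```

```bash
python3 -m crank '[{"hand":0.3,"slide":[-0.0008,0,0.0018],"turn":[0,0,0]},{"hand":0.3,"slide":[-0.0008,0,0.0018],"turn":[0,0,0]},{"hand":0.3,"slide":[0,0,0],"turn":[0,0,0]}]'
```

```text
clock: 24.2
tool_pos: [485.5, 344.1, 54.2]
eef_rot: [[-0.114, -0.992, -0.05], [-0.914, 0.124, -0.385], [0.389, 0.002, -0.921]]
wrist_force: [-0.8, -0.6, -6.9]
opening: 0.554
finger_force: 64.2
```

Still airborne (grasp z about 72). I'll keep lowering in small steps.

```bash
python3 -m crank '[{"hand":0.3,"slide":[-0.0008,0,0.0018],"turn":[0,0,0]},{"hand":0.3,"slide":[0,0,0],"turn":[0,0,0]}]'; python3 -m crank '[{"hand":0.3,"slide":[-0.0008,0,0.0018],"turn":[0,0,0]},{"hand":0.3,"slide":[0,0,0],"turn":[0,0,0]}]'
```

```text
clock: 24.45
tool_pos: [485.6, 344.2, 52.3]
eef_rot: [[-0.114, -0.992, -0.05], [-0.914, 0.124, -0.385], [0.389, 0.002, -0.921]]
wrist_force: [1.0, 0.1, -7.2]
opening: 0.556
finger_force: 64.2
clock: 24.7
tool_pos: [485.6, 344.3, 50.3]
eef_rot: [[-0.114, -0.992, -0.05], [-0.914, 0.124, -0.385], [0.389, 0.002, -0.921]]
wrist_force: [0.3, 0.1, -6.6]
opening: 0.561
finger_force: 64.2
```

```bash
python3 -m crank '[{"hand":0.3,"slide":[-0.0008,0,0.0018],"turn":[0,0,0]},{"hand":0.3,"slide":[0,0,0],"turn":[0,0,0]}]'
```

```text
clock: 24.95
tool_pos: [485.5, 344.3, 48.4]
eef_rot: [[-0.114, -0.992, -0.05], [-0.914, 0.124, -0.385], [0.389, 0.002, -0.921]]
wrist_force: [0.8, 0.2, -6.7]
opening: 0.551
finger_force: 64.2
```

```bash
for i in 1; do python3 -m crank '[{"hand":0.3,"slide":[-0.0008,0,0.0018],"turn":[0,0,0]},{"hand":0.3,"slide":[0,0,0],"turn":[0,0,0]}]' | grep -E "pos|wrist"; done; python3 -m crank '[{"hand":0.3,"slide":[-0.0006,0,0.0014],"turn":[0,0,0]},{"hand":0.3,"slide":[0,0,0],"turn":[0,0,0]}]' | grep -E "pos|wrist"
```

```text
tool_pos: [485.8, 344.3, 47.0]
wrist_force: [0.1, -0.4, -2.9]
tool_pos: [485.9, 344.2, 46.9]
wrist_force: [-1.6, -0.6, 6.4]
```

Contact is made at base height 5 mm. I'll release and back away along the tool axis.

```bash
python3 -m crank '[{"hand":0.62,"slide":[0,0,0],"turn":[0,0,0]},{"hand":0.75,"slide":[0,0,0],"turn":[0,0,0]},{"hand":0.8,"slide":[0,0,0],"turn":[0,0,0]},{"hand":0.8,"slide":[0,0,0],"turn":[0,0,0]},{"hand":0.8,"slide":[0.002,0,-0.006],"turn":[0,0,0]},{"hand":0.8,"slide":[0.004,0,-0.02],"turn":[0,0,0]},{"hand":0.8,"slide":[0.004,0,-0.03],"turn":[0,0,0]},{"hand":0.8,"slide":[0,0,-0.04],"turn":[0,0,0]},{"hand":0.8,"slide":[0,0,-0.05],"turn":[0,0,0]},{"hand":0.8,"slide":[0,0,-0.05],"turn":[0,0,0]},{"hand":0.8,"slide":[0,0,0],"turn":[0,0,0]}]'
python3 - <<'E'
from h import *
S=manip.get_image("scene");T=manip.get_image("top")
cv2.imwrite("pics/a7.png",np.vstack([cv2.resize(S[130:330,195:480],(456,320)),cv2.resize(T[100:270,110:340],(456,280))])[:,:,::-1])
E
```

```text
clock: 26.82
tool_pos: [496.4, 414.8, 235.1]
eef_rot: [[-0.115, -0.993, -0.042], [-0.918, 0.122, -0.377], [0.379, -0.005, -0.925]]
wrist_force: [-0.0, -0.5, -0.7]
opening: 0.802
finger_force: 0.0
```

View pics/a7.png

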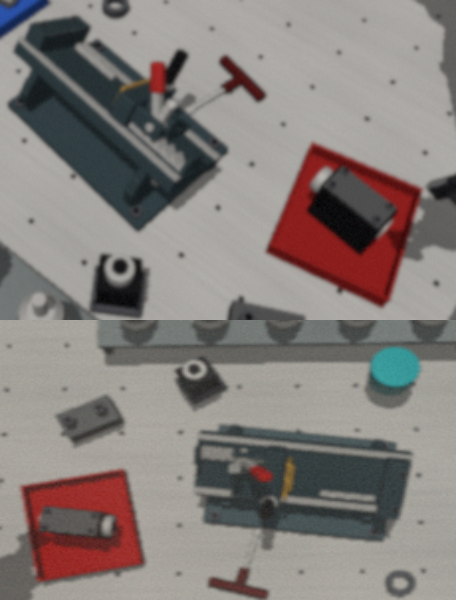

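The housing stands on its base in the tray (scene (350,208), top (78,522)). The pawl is over, the jaw is back and the bystanders are where they were. I'm handing it in.

```bash
python3 -c "
from cell import manip
print(manip.close_job())"
```

```text
the job is handed in; nothing more can be done
None
```

The job is handed in at about 27 s on the robot's clock: the pawl is thrown over, the jaw is fully back, the housing stands on its base in the red tray, and the last pictures show the other things undisturbed.

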